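# Load the nozzle steriliser and cull the bent nozzles

## Task

Lift the sliding lid of the sterilising box over its red catch bumps and push it fully open, lay all the straight dosing nozzles inside, and put every bent nozzle into the steel bowl instead. When the straight nozzles are in, slide the lid fully shut, lifting it over the bumps again so that it drops home behind them, and only then wind the timer on the box clockwise as far as it goes, in several turns. Leave the tally counter and the standing vial where they are.

Things in the scene. Friction and masses are not known exactly. Their poses are not given: they have to be found in the camera images.
- steriliser: white sterilising box, fixed, open-topped under its lid: outside 106 (x) x 164 mm (y), walls 56 mm high, inside 96 x 154 mm, floor 5 mm above the table; origin under its centre, x away from the robot. Rails (tops at 44 mm) run along y = +-89 mm to x = 165 mm; on each a red catch bump 9 mm high at x = 49 to 59 mm. A 6 mm deck in front carries the timer
- lid_handle (a point): centre of the white bar handle in the middle of the blue lid: 14 mm thick (box x), 60 mm long (box y), 28 mm tall, this point 14 mm below its top and above the lid plate (77 mm above the table when shut). Axes as the box's. Lid plate 112 (x) x 190 (y) x 5 mm; lid 0.2 to 0.35 kg
- lid_slide (a joint): travel of the lid along the box's +x, m: 0 = shut, 0.100 = fully open (opening then from box x = -48 to +44 mm). With the lid down, its feet strike the bumps at 0.004 when opening and at 0.024 when shutting: there it passes only while lifted
- lid_lift (a joint): height of the lid over its resting height, m: 0 = down, 0.020 = the most it can be lifted; it passes the bumps above 0.010 and sinks by its own weight when let go
- timer_knob (a joint): wind-up timer on the deck, turn of its knob, rad: 0 = run down, 5.24 = fully wound (end stop); grows clockwise seen from above; sprung, but friction holds it where it is left; turns with under 0.2 N m
- timer_top (a point): top centre of the timer's red round knob (diameter 52 mm, 16 mm tall, top 44 mm above the table), on its vertical axis. The white timer body below is 72 mm across and reaches up to 28 mm above the table; its centre is 55 mm in front of the box's front wall
- nozzle_1: dosing nozzle, 120 mm long if straight: 11 mm steel tube, brass square hub (25 x 18 x 18 mm) at the -x end, 18 mm ball tip at the other; 50 to 80 g. Origin on the tube's axis, 60 mm from the hub's end (9 mm above the table as it lies); x along the hub half towards the tip; grip at x = -30 to 0 mm. If bent, the tip half is kinked sideways by 30 to 45 degrees. May be absent
- nozzle_1_tip (a point): centre of the ball tip of nozzle_1: at x = 51 mm, y = 0 of the nozzle if that is straight, 25 mm or more off its x axis if bent
- nozzle_2: dosing nozzle, 120 mm long if straight: 11 mm steel tube, brass square hub (25 x 18 x 18 mm) at the -x end, 18 mm ball tip at the other; 50 to 80 g. Origin on the tube's axis, 60 mm from the hub's end (9 mm above the table as it lies); x along the hub half towards the tip; grip at x = -30 to 0 mm. If bent, the tip half is kinked sideways by 30 to 45 degrees. May be absent
- nozzle_2_tip (a point): centre of the ball tip of nozzle_2: at x = 51 mm, y = 0 of the nozzle if that is straight, 25 mm or more off its x axis if bent
- nozzle_3: dosing nozzle, 120 mm long if straight: 11 mm steel tube, brass square hub (25 x 18 x 18 mm) at the -x end, 18 mm ball tip at the other; 50 to 80 g. Origin on the tube's axis, 60 mm from the hub's end (9 mm above the table as it lies); x along the hub half towards the tip; grip at x = -30 to 0 mm. If bent, the tip half is kinked sideways by 30 to 45 degrees. May be absent
- nozzle_3_tip (a point): centre of the ball tip of nozzle_3: at x = 51 mm, y = 0 of the nozzle if that is straight, 25 mm or more off its x axis if bent
- nozzle_4: dosing nozzle, 120 mm long if straight: 11 mm steel tube, brass square hub (25 x 18 x 18 mm) at the -x end, 18 mm ball tip at the other; 50 to 80 g. Origin on the tube's axis, 60 mm from the hub's end (9 mm above the table as it lies); x along the hub half towards the tip; grip at x = -30 to 0 mm. If bent, the tip half is kinked sideways by 30 to 45 degrees. May be absent
- nozzle_4_tip (a point): centre of the ball tip of nozzle_4: at x = 51 mm, y = 0 of the nozzle if that is straight, 25 mm or more off its x axis if bent
- nozzle_5: dosing nozzle, 120 mm long if straight: 11 mm steel tube, brass square hub (25 x 18 x 18 mm) at the -x end, 18 mm ball tip at the other; 50 to 80 g. Origin on the tube's axis, 60 mm from the hub's end (9 mm above the table as it lies); x along the hub half towards the tip; grip at x = -30 to 0 mm. If bent, the tip half is kinked sideways by 30 to 45 degrees. May be absent
- nozzle_5_tip (a point): centre of the ball tip of nozzle_5: at x = 51 mm, y = 0 of the nozzle if that is straight, 25 mm or more off its x axis if bent
- bowl: round steel bowl for rejects, loose, 206 mm across the rim, 63 mm high, flat bottom about 94 mm across and 2 mm thick, sloping sides; origin under its centre on the table
- counter: tally counter, 62x47x21 mm, origin under its centre; to be left alone
- green_vial: stoppered vial with a green label band, 27 mm in diameter, 51 mm high, origin under its centre; to be left alone
Mind the look-alikes: they are no part of the job. Leave any purple look-alike of the nozzle_3 alone. What is shaped like the nozzle_2 but blue is not meant.

How it is judged:
By the outcome, as a careful person would: the job done as asked, in the order asked, and still so for the second after the job is handed in, with the robot touching nothing.
Of nozzle_1, nozzle_3, nozzle_4 only 2 to 3 are there at a start; the rules pass over those that are not, and their reading is None.
Of nozzle_2, nozzle_5 only 1 to 2 are there at a start; the rules pass over those that are not, and their reading is None.
At some moment in a run one of nozzle_1, nozzle_2, nozzle_3, nozzle_4, nozzle_5 may be knocked a few centimetres aside while the robot is not near it.
Once in a run the grip may slacken for a moment while it holds something.
It also fails if it takes over 192 s, if anything falls off the work surface, if the arm or the gripper's body presses on something with over 40 N, if the wrist force passes 120 N, or if a joint passes its speed limit or range.

## Robot

A 6-joint arm with a two-finger parallel gripper is mounted at the origin on a cart in front of the work surface, level with it; the furniture and walls round the work are solid. World frame = base frame: x ahead of the robot, y to its left, z up, the work surface at z = 0. Lengths are in m, angles in rad, forces in N, time in s.
With the tool pointing down it reaches from about 0.25 to 0.725 m from the base axis. Payload 9.7 kg.
Tool frame: the origin (TCP) lies where the fingers leave the gripper's body, on its centre line; the fingertips stand 73 mm ahead of it and the grasp point (between the pads) lies 54 mm ahead of it; z points along the fingers, y is the line along which they close (so a half turn about z gives the same grasp; the last joint's range is limited). The gripper opens to 85 mm and grips with 20 to 120 N. Pads are 22 mm wide; open, the fingers measure 114 mm over their backs; the gripper's body (76 mm by 85 mm) begins 54 mm behind the grasp point. The pads swing forward as they close: fully open they stand 13 mm farther back than shut.
Start: joints at [1.337, 0.087, 0.176, 1.66, 0, 1.571], TCP at [0.127, 0.535, 0.304] pointing down, gripper open.
Joint ranges: [-3.13, 3.13], [-0.85, 1.81], [-1.15, 1.24], [-2.2, 2.28], [-1.44, 1.52], [-3.14, 3.14]. Speed limits (rad/s): [2.22, 2.22, 2.57, 3.14, 3.14, 3.14].

## Interface

Orientations are given as a unit quaternion [x, y, z, w].
In Python, from cell import state, eyes, arm gives the robot as it stands.
- The arm moves only by the tool carry_out, never from a script. Its argument "moves" is one flat list of numbers, 6 for each row, row after row: the shift along the tool's x, y, z scaled (see below), then the turn, a rotation vector about the tool's x, y, z scaled (see below). In form: [dx, dy, dz, wx, wy, wz, dx, dy, dz, wx, wy, wz, ...]. A call has 1 to 12 rows; each row is the pose to reach, as a shift and turn from the pose commanded when the call began, along the tool's axes at that moment, turning the shorter way round; what a row does not reach only later rows make up. The controller multiplies each number of a shift by 100 mm and each number of a turn by 360 degrees. A row lasts 1/10 s, in which the tool goes at most 50 mm and 8.59 degrees, less where a joint would pass 70% of its speed; a pose out of reach is approached as far as the arm can. A call with a number of a shift or a turn outside -1 to 1 is refused whole. A call with a gripper value outside its range is refused whole. "gripper" is the opening, from 0 (shut) to 1 (fully open), set as the call begins (left out, the last holds). The fingers move at their own pace and stop on an object; "force" is the grip in N (left out, the last holds). Time passes only in rows, so rows that repeat a pose let the fingers close. It gives the time, the measured TCP pose, the force, the opening and the grip force at its end, in the units of the state.
- state(): the state, without advancing time (a new reading comes with each control period).
- eyes.get_image(name): name is "side" or "top"; returns a dict with "img" (480x640x3 uint8, red, green, blue), "z_map" (480x640 float32, m along the optical axis (not along the pixel's ray), 0 where there is no reading), "fx", "fy", "cx", "cy" (pixels), "k1" (the pictures are not rectified: a ray, as slopes to the right and down, at radius r is drawn at 1 + k1 r^2 times it, then the intrinsics apply), "R" (3x3) and "t" (3): a world point X has camera coordinates R X + t. Camera axes: x right, y down, z forward; pixel columns grow to the right and rows downward; lengths in m; the calibration is good to about 2 mm. A picture is of the moment at which its call begins.
- arm.close_job(): hands the job in; it is judged then, once.
The state is a dict: "t": time; "joint_positions": joint angles; "joint_velocities": joint speeds; "tau": joint torques, N m; "tcp_pos": TCP position; "tool_rot": TCP orientation; "force": force on the tool from outside, world axes, zero at the start; "moment": the same for the moment, N m; "gripper_width": opening from 0.0 (shut) to 1.0 (fully open); "grasp_force": force on a finger pad.
Only numpy, scipy, OpenCV 4.12 (cv2) and the standard library are available. Lean on these libraries where they do the work, as an engineer would, in place of code of your own. Each camera call takes 0.05 s, during which the arm holds its last target. There are 200 camera calls.

## Working session

There is one attempt and no reset: what is moved stays moved. The work goes in short steps, Python scripts to look and compute and a tool call to move; the robot and the scene stay as the last step left them, time stands still between calls to the robot, and variables do not carry over. Pictures are saved under pics/ and viewed, at most 14 in all, crops included, and the job is handed in when it is done.

Besides the shell and the picture viewer there is one more tool, called as a command line: name --argument value ..., lists and objects as JSON in quotes. carry_out: Moves the arm, as the interface text tells. Shifts and turns lie within -1 to 1; 1 stands for 100 mm of shift or 360 degrees of turn. Its arguments: {"type":"object","properties":{"moves":{"type":"array","items":{"type":"number"}},"gripper":{"type":"number"},"force":{"type":"number"}},"required":["moves"]}

```bash
mkdir -p pics; cat > h.py <<'E'
import numpy as np, cv2
from cell import state, eyes, arm
def snap(name,fn):
    d=eyes.get_image(name); np.savez('pics/'+fn+'.npz',**d)
    cv2.imwrite('pics/'+fn+'.png',cv2.cvtColor(d['img'],cv2.COLOR_RGB2BGR)); return d
def load(fn): return np.load('pics/'+fn+'.npz')
def ray(d,u,v):
    x,y=(u-d['cx'])/d['fx'],(v-d['cy'])/d['fy']; X,Y=x,y
    for _ in range(10):
        s=1+d['k1']*(X*X+Y*Y); X,Y=x/s,y/s
    return np.array([X,Y,1.])
def atz(d,u,v,z):
    "world point on pixel ray at height z"
    R,t=d['R'],d['t']; c=-R.T@t; w=R.T@ray(d,u,v); return c+w*(z-c[2])/w[2]
def dep(d,u,v):
    Z=d['z_map'][int(round(v)),int(round(u))]; return d['R'].T@(ray(d,u,v)*Z-d['t'])
def cloud(d):
    v,u=np.mgrid[0:480,0:640]; x=(u-d['cx'])/d['fx'];y=(v-d['cy'])/d['fy'];X,Y=x.copy(),y.copy()
    for _ in range(10):
        s=1+d['k1']*(X*X+Y*Y); X,Y=x/s,y/s
    Z=d['z_map']; P=np.stack([X*Z,Y*Z,Z],-1)-d['t']; return P@d['R']
def proj(d,P):
    p=d['R']@np.asarray(P,float)+d['t']; x,y=p[:2]/p[2]; s=1+d['k1']*(x*x+y*y); return np.array([d['fx']*x*s+d['cx'],d['fy']*y*s+d['cy']])
E
python3 - <<'E'
from h import *
np.set_printoptions(precision=3,suppress=True)
for n in('top','side'):
    d=snap(n,n+'0'); print(n,d['fx'],d['k1'],-d['R'].T@d['t'],d['R'])
print(state())
E
```

```text
top 592.2588069609445 -0.05149863113196986 [0.372 0.357 1.228] [[-0.001 -1.    -0.024]
 [-0.999  0.002 -0.039]
 [ 0.039  0.023 -0.999]]
side 609.7210754203653 0.003165152604055624 [ 0.464 -0.42   0.737] [[ 0.999  0.03  -0.012]
 [ 0.01  -0.645 -0.764]
 [-0.031  0.764 -0.645]]
{'t': 0.1, 'joint_positions': array([1.337, 0.087, 0.175, 1.66 , 0.   , 1.571]), 'joint_velocities': array([ 0.   , -0.001,  0.001, -0.002,  0.001, -0.   ]), 'tau': array([ -0.001, -52.156,  46.565,   0.016,   0.   ,  -0.   ]), 'tcp_pos': array([0.127, 0.535, 0.303]), 'tool_rot': array([ 0.117,  0.993, -0.001, -0.   ]), 'force': array([-0.731, -0.326,  0.878]), 'moment': array([0.022, 0.046, 0.002]), 'grasp_force': 0.0, 'gripper_width': 0.9965891033791695}
```

View pics/top0.png

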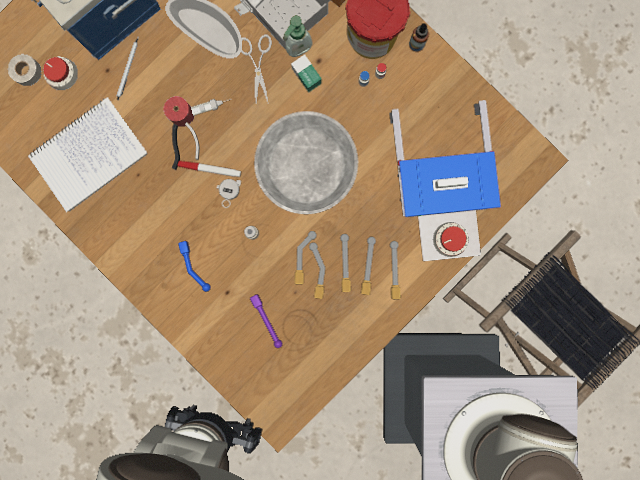

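View pics/side0.png

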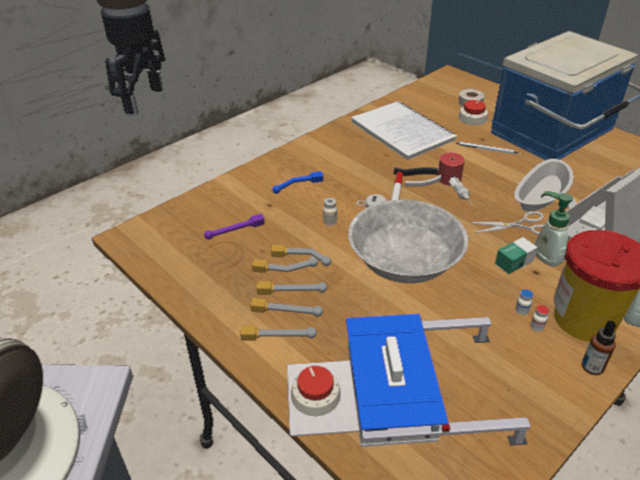

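The top view shows the blue lid with its handle at (450,184), the timer at (453,239), and the bowl at (306,162). There are three straight nozzles (hubs at (346,285), (366,287), (396,291)) and two bent ones (hubs at (299,277), (319,292)). The blue and purple look-alikes lie to the left. I'll enlarge the crop around the nozzles and box.

```bash
python3 - <<'E'
from h import *
np.set_printoptions(precision=4,suppress=True)
d=load('top0'); im=cv2.imread('pics/top0.png')
c=cv2.resize(im[220:310,280:410],None,fx=6,fy=6,interpolation=cv2.INTER_CUBIC); cv2.imwrite('pics/c1.png',c)
P=cloud(d); hsv=cv2.cvtColor(im,cv2.COLOR_BGR2HSV)
# lid blue
m=cv2.inRange(hsv,(105,150,80),(125,255,255))>0; r=np.zeros_like(m); r[130:230,385:515]=1; m&=r
mm=m&(abs(P[...,2]-.0605)<.006); print('lid z',np.median(P[m][:,2]),m.sum())
# handle: height > .08 in region
h=r&(P[...,2]>.082)&(P[...,2]<.1); q=P[h]; print('handle',q.mean(0),np.ptp(q,0),h.sum())
pts=np.argwhere(m)[:,::-1].astype(np.float32); box=cv2.boxPoints(cv2.minAreaRect(pts)); print('lid corners',[atz(d,*b,.0625)[:2] for b in box])
# timer red
k=((hsv[...,0]<8)|(hsv[...,0]>172))&(hsv[...,1]>150); r2=np.zeros_like(m); r2[215:265,425:480]=1; k&=r2
v,u=np.argwhere(k).mean(0); print('timer',u,v,atz(d,u,v,.044),np.median(P[k],0))
# bowl rim
b=(P[...,2]>.055)&(P[...,2]<.07); r3=np.zeros_like(m); r3[100:225,245:370]=1; b&=r3
(cx,cy),R=cv2.minEnclosingCircle(P[b][:,:2].astype(np.float32)); print('bowl',cx,cy,R)
# camera check: table z
print('table',np.median(P[300:320,330:400].reshape(-1,3),0))
E
```

```text
lid z 0.06276616500803138 4842
handle [0.5418 0.1155 0.0899] [0.0181 0.0619 0.0146] 239
lid corners [array([0.5869, 0.214 ]), array([0.6065, 0.026 ]), array([0.4959, 0.0163]), array([0.4765, 0.2034])]
timer 453.533185840708 238.32743362831857 [0.4343 0.104  0.044 ] [0.4351 0.104  0.0436]
bowl 0.5859240889549255 0.3986341655254364 0.10352632403373718
table [ 0.2907  0.2804 -0.0009]
```

View pics/c1.png

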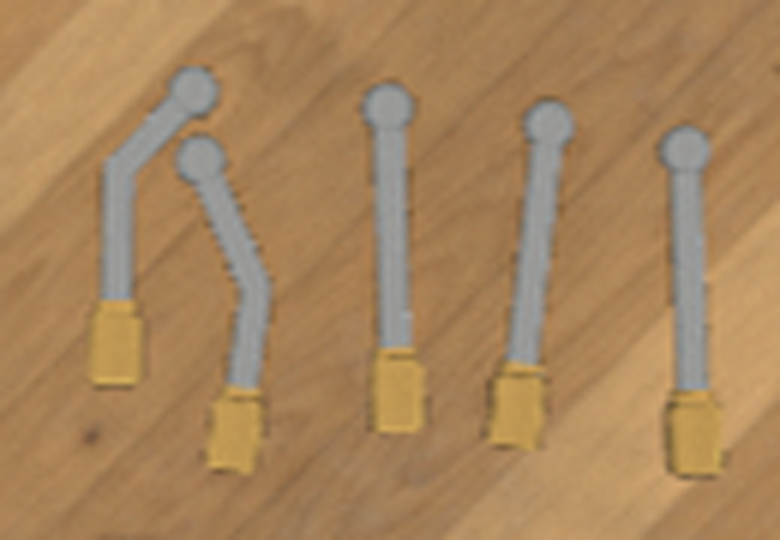

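Nozzles A and B (the two on the left) are bent, with their tips close together. C, D and E are straight. The box yaw is about 6°, its centre is about (0.542, 0.115), and the timer cross-checks at 108 mm. Next I'll work out the nozzle poses while heading for the lid handle.

```bash
cat >> h.py <<'E'
BC=np.array([.5417,.1154]); YAW=np.radians(6.0)
def bx(x,y): c,s=np.cos(YAW),np.sin(YAW); return BC+np.array([c*x-s*y,s*x+c*y])
def where():
    s=state(); q=s['tool_rot']; from scipy.spatial.transform import Rotation as Ro
    y=Ro.from_quat(q).as_matrix()[:,1]; return s,np.array(s['tcp_pos']),np.arctan2(y[1],y[0])
def go(x,y,z,thdeg=None):
    "scaled shift from here to (x,y,z), and wz"
    s,p,th=where(); d=np.array([x,y,z])-p; c,n=np.cos(th),np.sin(th)
    w=0 if thdeg is None else -((thdeg-np.degrees(th)+180)%360-180)/360
    print('t %.1f p %s th %.1f | d %.3f %.3f %.3f wz %.4f'%(s['t'],p.round(4),np.degrees(th),*(np.array([-n*d[0]+c*d[1],c*d[0]+n*d[1],-d[2]])*10),w),'F',np.round(s['force'],1),'grip %.2f %.1f'%(s['gripper_width'],s['grasp_force']))
E
cat > noz.py <<'E'
from h import *
d=load('top0')
N={'A':((117,343),(120,165),(194,92)),'B':((237,430),(258,285),(201,161)),'C':((400,391),None,(388,108)),'D':((517,407),None,(549,125)),'E':((694,435),None,(686,151))}
for k,(h,m,t) in N.items():
    f=lambda p:atz(d,280+(p[0]+.5)/6-.5,220+(p[1]+.5)/6-.5,.012)[:2]
    H,T=f(h),f(t); M=f(m) if m else T; u=(M-H)/np.linalg.norm(M-H)
    print(k,'hub',H.round(4),'tip',T.round(4),'len %.4f'%np.linalg.norm(T-H),'axis %.1f'%np.degrees(np.arctan2(u[1],u[0])),'grip',(H+u*.031).round(4))
E
python3 noz.py; python3 -c "
from h import *
go(*BC,.2,6)"
```

```text
A hub [0.3578 0.4142] tip [0.4437 0.3877] len 0.0899 axis -1.0 grip [0.3888 0.4137]
B hub [0.3281 0.3732] tip [0.42   0.3854] len 0.0928 axis -8.3 grip [0.3587 0.3687]
C hub [0.3413 0.3175] tip [0.4381 0.3213] len 0.0968 axis 2.2 grip [0.3723 0.3187]
D hub [0.3358 0.2776] tip [0.4321 0.2663] len 0.0970 axis -6.7 grip [0.3666 0.274 ]
E hub [0.3262 0.2174] tip [0.4231 0.2195] len 0.0969 axis 1.3 grip [0.3572 0.2181]
t 0.1 p [0.1274 0.5349 0.3032] th 76.6 | d -5.002 -3.121 1.032 wz 0.1961 F [-0.7 -0.3  0.9] grip 1.00 0.0
```

carry_out --moves '[-0.4,-0.25,0,0,0,0.0235,-0.8,-0.5,0,0,0,0.047,-1,-0.6,0,0,0,0.0705,-1,-0.6,0,0,0,0.094,-1,-0.6,0,0,0,0.1175,-1,-0.6,0,0,0,0.141,-1,-0.6,0,0,0,0.1645,-1,-0.6,0,0,0,0.188,-1,-0.6,0,0,0,0.196,-1,-0.6,0,0,0,0.196]' --gripper 0.5

```text
t: 1.1
tcp_pos: [0.2108, 0.4534, 0.3035]
tool_rot: [0.669, 0.743, -0.0, 0.0]
force: [0.0, 0.8, 0.9]
gripper_width: 0.502
grasp_force: 0.0
```

carry_out --moves '[-0.35,0.25,0.08,0,0,0,-0.7,0.5,0.16,0,0,0,-0.92,0.73,0.25,0,0,0]'

```text
t: 1.4
tcp_pos: [0.2937, 0.3681, 0.2788]
tool_rot: [0.668, 0.744, 0.0, 0.0]
force: [0.8, 0.4, 0.3]
gripper_width: 0.504
grasp_force: 0.0
```

carry_out --moves '[-0.35,0.25,0.08,0,0,0,-0.7,0.5,0.16,0,0,0,-0.92,0.73,0.25,0,0,0]'

```text
t: 1.7
tcp_pos: [0.3763, 0.2839, 0.2537]
tool_rot: [0.668, 0.744, 0.0, 0.0]
force: [0.9, 0.4, 0.2]
gripper_width: 0.499
grasp_force: 0.0
```

carry_out --moves '[-0.35,0.25,0.08,0,0,0,-0.7,0.5,0.16,0,0,0,-0.92,0.73,0.25,0,0,0]'

```text
t: 2.0
tcp_pos: [0.4587, 0.2, 0.2286]
tool_rot: [0.668, 0.744, -0.0, 0.0]
force: [0.0, 0.4, 1.4]
gripper_width: 0.503
grasp_force: 0.0
```

```bash
python3 -c "
from h import *
go(*BC,.2,6)"
```

```text
t 2.0 p [0.4587 0.2    0.2286] th 6.1 | d -0.929 0.736 0.286 wz 0.0003 F [0.  0.4 1.4] grip 0.50 0.0
```

carry_out --moves '[-0.35,0.25,0.1,0,0,0,-0.7,0.5,0.2,0,0,0,-0.93,0.735,0.29,0,0,0,-0.93,0.735,0.29,0,0,0,-0.93,0.735,0.5,0,0,0,-0.93,0.735,0.7,0,0,0,-0.93,0.735,0.86,0,0,0,-0.93,0.735,0.86,0,0,0]'

```text
t: 2.8
tcp_pos: [0.5391, 0.1175, 0.1407]
tool_rot: [0.668, 0.744, -0.002, -0.001]
force: [-0.3, -0.6, 0.3]
gripper_width: 0.5
grasp_force: 0.0
```

```bash
python3 -c "
from h import *
go(*BC,.142,6)
snap('side','s1')"
```

```text
t 2.8 p [0.5391 0.1175 0.1407] th 6.1 | d -0.024 0.023 -0.013 wz 0.0004 F [-0.3 -0.6  0.3] grip 0.50 0.0
```

View pics/s1.png

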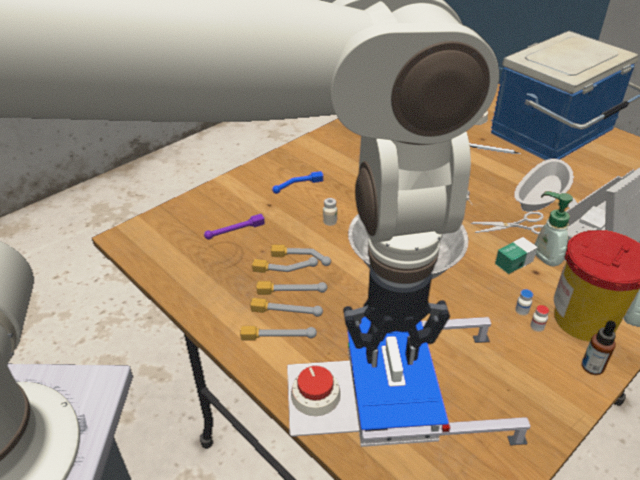

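The fingers straddle the handle at about (392,358). I'll close on it.

carry_out --moves '[-0.02,0.02,0,0,0,0,-0.02,0.02,0,0,0,0,-0.02,0.02,0,0,0,0,-0.02,0.02,0,0,0,0,-0.02,0.02,0,0,0,0,-0.02,0.02,0,0,0,0]' --gripper 0 --force 60

```text
t: 3.45
tcp_pos: [0.5433, 0.1157, 0.1443]
tool_rot: [0.669, 0.743, 0.001, 0.001]
force: [-0.5, -0.7, 5.4]
gripper_width: 0.147
grasp_force: 60.2
```

carry_out --moves '[0,0,-0.05,0,0,0,0,0,-0.1,0,0,0,0,0,-0.15,0,0,0,0,0,-0.15,0,0,0,0,0,-0.15,0,0,0]'

```text
t: 3.95
tcp_pos: [0.5428, 0.1156, 0.1579]
tool_rot: [0.669, 0.743, 0.0, 0.0]
force: [0.0, 0.9, -2.2]
gripper_width: 0.145
grasp_force: 59.0
```

```bash
python3 -c "
from h import *
go(*BC,.142,6)"
```

```text
t 4.0 p [0.5428 0.1156 0.1579] th 6.0 | d -0.001 -0.011 0.159 wz 0.0001 F [ 0.   0.9 -2.2] grip 0.14 59.0
```

carry_out --moves '[0,0.15,0,0,0,0,0,0.3,0,0,0,0,0,0.45,0,0,0,0,0,0.6,0,0,0,0,0,0.75,0,0,0,0,0,0.88,0,0,0,0,0,0.97,0,0,0,0,0,0.99,0,0,0,0,0,1.0,0,0,0,0,0,1.0,0,0,0,0,0,1.0,0,0,0,0]'

```text
t: 5.05
tcp_pos: [0.6414, 0.1256, 0.1577]
tool_rot: [0.669, 0.743, -0.001, -0.0]
force: [-2.2, -4.3, -3.2]
gripper_width: 0.148
grasp_force: 59.2
```

carry_out --moves '[0,0.02,0,0,0,0,0,0.02,0,0,0,0,0,0.02,0.08,0,0,0,0,0.02,0.13,0,0,0,0,0.02,0.14,0,0,0,0,0.02,0.14,0,0,0]'

```text
t: 5.65
tcp_pos: [0.6419, 0.1257, 0.1444]
tool_rot: [0.669, 0.743, -0.002, -0.001]
force: [-13.3, -7.0, 5.8]
gripper_width: 0.148
grasp_force: 60.5
```

```bash
python3 -c "
from h import *
go(*bx(.1,0),.142,6)"
```

```text
t 5.7 p [0.6419 0.1257 0.1444] th 6.0 | d 0.003 -0.007 0.024 wz 0.0001 F [-13.3  -7.    5.8] grip 0.15 60.5
```

The lid is against its open stop. I'll release, rise and head for nozzle E.

carry_out --moves '[0,0,0,0,0,0,0,0,0,0,0,0,0,0,0,0,0,0,0,0,-0.3,0,0,0,0,0,-0.6,0,0,0,0,0,-0.8,0,0,0]' --gripper 0.4

```text
t: 6.25
tcp_pos: [0.6445, 0.1266, 0.2264]
tool_rot: [0.669, 0.744, 0.001, 0.001]
force: [0.0, 0.6, 0.4]
gripper_width: 0.403
grasp_force: 0.0
```

carry_out --moves '[0.15,-0.35,0,0,0,0,0.3,-0.7,0,0,0,0,0.4,-0.91,0,0,0,0]'

```text
t: 6.55
tcp_pos: [0.5478, 0.1571, 0.2243]
tool_rot: [0.669, 0.744, 0.0, -0.0]
force: [0.3, 0.9, 0.7]
gripper_width: 0.396
grasp_force: 0.0
```

carry_out --moves '[0.15,-0.35,0,0,0,0,0.3,-0.7,0,0,0,0,0.4,-0.91,0,0,0,0]'

```text
t: 6.85
tcp_pos: [0.4528, 0.1873, 0.2243]
tool_rot: [0.669, 0.744, 0.001, 0.0]
force: [1.2, 0.5, -0.2]
gripper_width: 0.4
grasp_force: 0.0
```

carry_out --moves '[0.15,-0.35,0,0,0,-0.0235,0.3,-0.7,0,0,0,-0.047,0.4,-0.91,0,0,0,-0.0705,0.4,-0.91,0,0,0,-0.094,0.4,-0.91,0,0,0,-0.1175,0.4,-0.91,0,0,0,-0.141,0.4,-0.91,0,0,0,-0.1645,0.4,-0.91,0,0,0,-0.188,0.4,-0.91,0,0,0,-0.2115,0.4,-0.91,0,0,0,-0.237,0.4,-0.91,0,0,0,-0.237]'

```text
t: 7.95
tcp_pos: [0.3601, 0.2171, 0.2242]
tool_rot: [-0.013, 1.0, 0.0, 0.0]
force: [-0.4, -0.6, 0.5]
gripper_width: 0.404
grasp_force: 0.0
```

```bash
python3 -c "
from h import *
np.set_printoptions(precision=3,suppress=True)
go(.3572,.2181,.08,91.3); print(state()['joint_positions'])
snap('side','s2'); d=snap('top','t2'); im=cv2.imread('pics/t2.png'); im2=cv2.imread('pics/s2.png')
c=np.hstack([cv2.resize(im[200:320,280:420],None,fx=3,fy=3),cv2.resize(im2[220:370,220:360],(336,360))]); cv2.imwrite('pics/c2.png',c)"
```

```text
t 8.0 p [0.36  0.217 0.224] th 91.5 | d 0.029 0.011 1.442 wz 0.0006 F [-0.4 -0.6  0.5] grip 0.40 0.0
[ 0.542 -0.24  -0.285  1.525  0.     0.516]
```

View pics/c2.png

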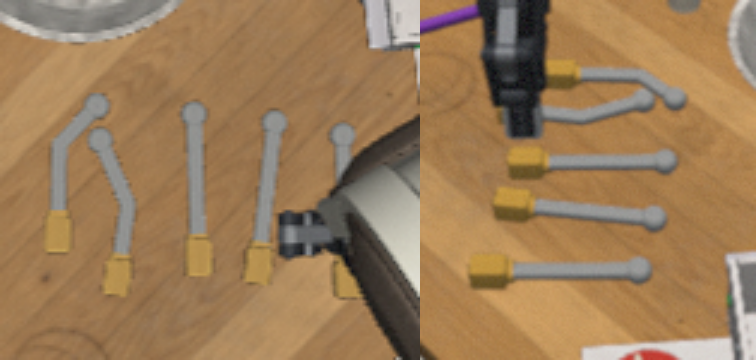

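No nozzle has moved. I'll descend over E and grip.

carry_out --moves '[0.03,0.01,0.4,0,0,0,0.03,0.01,0.8,0,0,0,0.03,0.01,1.0,0,0,0]'

```text
t: 8.35
tcp_pos: [0.356, 0.2173, 0.121]
tool_rot: [-0.01, 1.0, -0.001, -0.001]
force: [-0.6, 0.7, 0.2]
gripper_width: 0.4
grasp_force: 0.0
```

carry_out --moves '[0,0,0.2,0,0,0,0,0,0.35,0,0,0,0,0,0.42,0,0,0,0,0,0.42,0,0,0]'

```text
t: 8.75
tcp_pos: [0.3567, 0.2176, 0.0813]
tool_rot: [-0.011, 1.0, -0.0, -0.001]
force: [-0.3, -0.1, -0.4]
gripper_width: 0.399
grasp_force: 0.0
```

carry_out --moves '[0,0,0,0,0,0,0,0,0,0,0,0,0,0,0,0,0,0,0,0,0,0,0,0,0,0,0,0,0,0]' --gripper 0 --force 50

```text
t: 9.25
tcp_pos: [0.3575, 0.2181, 0.083]
tool_rot: [-0.012, 1.0, 0.0, 0.001]
force: [-0.8, -1.5, 6.4]
gripper_width: 0.075
grasp_force: 48.4
```

```bash
python3 -c "
from h import *
go(.3572,.2181,.08,91.3)"
```

```text
t 9.2 p [0.3575 0.2181 0.083 ] th 91.3 | d 0.003 0.000 0.030 wz 0.0001 F [-0.8 -1.5  6.4] grip 0.08 48.4
```

The opening (0.075) is less than the tube's 11 mm, so I'm gripping high on the tube. I'll regrip lower.

carry_out --moves '[0,0,0,0,0,0,0,0,0,0,0,0,0,0,0.03,0,0,0,0,0,0.06,0,0,0,0,0,0.06,0,0,0]' --gripper 0.3

```text
t: 9.75
tcp_pos: [0.3567, 0.2177, 0.0752]
tool_rot: [-0.012, 1.0, -0.0, -0.0]
force: [0.2, -0.1, 0.2]
gripper_width: 0.303
grasp_force: 0.0
```

carry_out --moves '[0,0,0,0,0,0,0,0,0,0,0,0,0,0,0,0,0,0,0,0,0,0,0,0,0,0,0,0,0,0]' --gripper 0

```text
t: 10.25
tcp_pos: [0.357, 0.2178, 0.0759]
tool_rot: [-0.012, 1.0, 0.0, 0.0]
force: [-0.2, 0.3, 0.3]
gripper_width: 0.101
grasp_force: 48.7
```

```bash
python3 -c "
from h import *
go(.3572,.2181,.08,91.3)"
```

```text
t 10.2 p [0.357  0.2178 0.0759] th 91.4 | d -0.002 0.003 -0.041 wz 0.0002 F [-0.2  0.3  0.3] grip 0.10 48.7
```

Width 0.101 with no force: a good grip at z = 0.0755. I'll lift, turn and carry E over the box.

carry_out --moves '[0,0,-0.3,0,0,0,0,0,-0.7,0,0,0,0,0,-1.0,0,0,0]'

```text
t: 10.55
tcp_pos: [0.3571, 0.2178, 0.1779]
tool_rot: [-0.012, 1.0, 0.0, 0.0]
force: [0.7, 0.6, -1.4]
gripper_width: 0.101
grasp_force: 48.8
```

carry_out --moves '[-0.3,-0.15,-0.1,0,0,0,-0.6,-0.3,-0.2,0,0,0,-0.99,-0.445,-0.3,0,0,0]'

```text
t: 10.85
tcp_pos: [0.4577, 0.1752, 0.2069]
tool_rot: [-0.012, 1.0, 0.0, 0.0]
force: [0.4, 0.4, -0.5]
gripper_width: 0.102
grasp_force: 48.9
```

carry_out --moves '[-0.3,-0.15,0,0,0,0.0235,-0.6,-0.3,0,0,0,0.047,-0.99,-0.445,0,0,0,0.0705,-0.99,-0.445,0,0,0,0.094,-0.99,-0.445,0,0,0,0.1175,-0.99,-0.445,0,0,0,0.141,-0.99,-0.445,0,0,0,0.1645,-0.99,-0.445,0,0,0,0.188,-0.99,-0.445,0,0,0,0.2115,-0.99,-0.445,0,0,0,0.2365,-0.99,-0.445,0,0,0,0.2365,-0.99,-0.445,0,0,0,0.2365]'

```text
t: 12.05
tcp_pos: [0.5571, 0.1336, 0.2058]
tool_rot: [0.666, 0.746, -0.0, -0.0]
force: [0.2, 0.6, -1.4]
gripper_width: 0.104
grasp_force: 50.9
```

```bash
python3 -c "
from h import *
go(*bx(.017,.0165),.093,6)
d=snap('top','t3'); d=snap('side','s3'); P=cloud(d); im=cv2.imread('pics/s3.png'); im2=cv2.imread('pics/t3.png')
c=np.hstack([cv2.resize(im[230:460,260:540],None,fx=1.6,fy=1.6),cv2.resize(im2[90:270,380:520],(286,368))]); cv2.imwrite('pics/c3.png',c)"
```

```text
t 12.1 p [0.5571 0.1336 0.2058] th 6.5 | d 0.000 -0.002 1.128 wz 0.0013 F [ 0.2  0.6 -1.4] grip 0.10 50.9
```

View pics/c3.png

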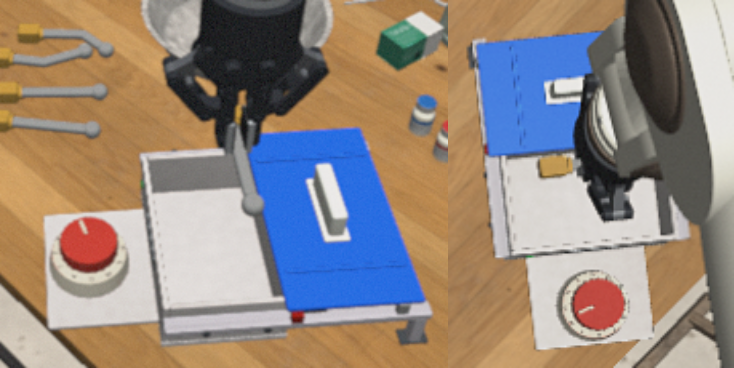

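The nozzle hangs along the box's y over the opening. The gripper's knuckles flare sideways, so I'll check their profile against the lid.

```bash
python3 -c "
from h import *
d=load('s3'); P=cloud(d).reshape(-1,3); tcp=np.array([.5571,.1336,.2058])
q=P-tcp; c,s=np.cos(YAW),np.sin(YAW); X=q[:,0]*c+q[:,1]*s; Y=-q[:,0]*s+q[:,1]*c
m=(abs(X)<.1)&(abs(Y)<.03)
for z in range(20,-85,-7):
    k=m&(abs(q[:,2]-z/1000)<.0035)
    if k.sum()>3: print(z,k.sum(),'x',np.percentile(X[k],[1,99]).round(3))
"
```

```text
20 548 x [-0.061  0.062]
13 384 x [-0.061  0.062]
6 283 x [-0.056  0.059]
-1 286 x [-0.052  0.052]
-8 229 x [-0.047  0.049]
-15 287 x [-0.041  0.043]
-22 317 x [-0.037  0.038]
-29 167 x [-0.033  0.036]
-36 89 x [-0.019  0.023]
-43 96 x [-0.017  0.019]
-50 97 x [-0.017  0.019]
-57 121 x [-0.017  0.018]
-64 238 x [-0.017  0.018]
-71 33 x [-0.011  0.012]
```

carry_out --moves '[0,-0.01,0.3,0,0,0.001,0,-0.01,0.6,0,0,0.001,0,-0.01,0.8,0,0,0.001,0,-0.01,0.95,0,0,0.001,0,-0.01,1.0,0,0,0.001,0,-0.01,1.0,0,0,0.001]'

```text
t: 12.75
tcp_pos: [0.556, 0.1335, 0.1057]
tool_rot: [0.67, 0.743, -0.0, -0.0]
force: [-0.1, 0.3, -0.9]
gripper_width: 0.099
grasp_force: 51.0
```

carry_out --moves '[0,0,0.02,0,0,0,0,0,0.02,0,0,0,0,0,0.02,0,0,0,0,0,0.02,0,0,0]' --gripper 0.18

```text
t: 13.15
tcp_pos: [0.5563, 0.1335, 0.1045]
tool_rot: [0.67, 0.742, 0.0, 0.0]
force: [-0.9, 0.4, 0.2]
gripper_width: 0.181
grasp_force: 0.0
```

carry_out --moves '[0,0,-0.3,0,0,0,0,0,-0.7,0,0,0,0,0,-1.0,0,0,0]'

```text
t: 13.45
tcp_pos: [0.5562, 0.1335, 0.2063]
tool_rot: [0.67, 0.742, 0.001, 0.0]
force: [0.6, 0.8, 0.7]
gripper_width: 0.178
grasp_force: 0.0
```

```bash
python3 -c "
from h import *
go(.3666,.274,.2,83.3)"
```

```text
t 13.4 p [0.5562 0.1335 0.2063] th 5.9 | d 1.592 -1.742 0.063 wz -0.2151 F [0.6 0.8 0.7] grip 0.18 0.0
```

```bash
cat >> h.py <<'E'
def hubs(d):
    im=d['img'].astype(int); m=((im[...,0]-im[...,2]>85)&(im[...,1]-im[...,2]>50)).astype(np.uint8)
    m=cv2.morphologyEx(m,cv2.MORPH_OPEN,np.ones((3,3),np.uint8))
    n,_,st,c=cv2.connectedComponentsWithStats(m)
    for i in range(1,n):
        if 25<st[i,4]<400: print('hub',c[i].round(1),st[i,4],atz(d,*c[i],.012)[:2].round(4))
E
python3 -c "
from h import *
print('old');hubs(load('top0'));print('new');hubs(snap('top','t4'))"
```

```text
old
hub [298.7 277. ] 121 [0.3574 0.415 ]
hub [346.  285.4] 103 [0.34   0.3179]
hub [366.1 288.4] 94 [0.3338 0.2769]
hub [395.9 291.7] 113 [0.327  0.2161]
hub [318.7 292. ] 102 [0.3265 0.374 ]
new
hub [421.3 180.6] 100 [0.5552 0.1622]
hub [298.7 277. ] 121 [0.3574 0.415 ]
hub [346.  284.7] 115 [0.3415 0.3181]
hub [366.1 288.4] 96 [0.3339 0.2769]
hub [318.5 292.1] 100 [0.3264 0.3744]
```

carry_out --moves '[0.25,-0.3,0,0,0,0,0.5,-0.6,0,0,0,0,0.8,-0.87,0,0,0,0]' --gripper 0.3

```text
t: 13.8
tcp_pos: [0.4603, 0.2043, 0.204]
tool_rot: [0.67, 0.742, 0.0, 0.0]
force: [0.8, 0.3, 0.0]
gripper_width: 0.299
grasp_force: 0.0
```

carry_out --moves '[0.25,-0.3,0,0,0,-0.0235,0.5,-0.6,0,0,0,-0.047,0.8,-0.87,0,0,0,-0.0705,0.8,-0.87,0,0,0,-0.094,0.8,-0.87,0,0,0,-0.1175,0.8,-0.87,0,0,0,-0.141,0.8,-0.87,0,0,0,-0.1645,0.8,-0.87,0,0,0,-0.188,0.8,-0.87,0,0,0,-0.215,0.8,-0.87,0,0,0,-0.215,0.8,-0.87,0,0,0,-0.215]'

```text
t: 14.9
tcp_pos: [0.3667, 0.2748, 0.204]
tool_rot: [0.06, 0.998, 0.0, 0.0]
force: [1.0, -0.4, 0.4]
gripper_width: 0.306
grasp_force: 0.0
```

```bash
python3 -c "
from h import *
go(.3666,.274,.0755,83.3)"
```

```text
t 14.9 p [0.3667 0.2748 0.204 ] th 83.1 | d -0.000 -0.008 1.285 wz -0.0006 F [ 1.  -0.4  0.4] grip 0.31 0.0
```

carry_out --moves '[0,-0.01,0.4,0,0,0,0,-0.01,0.8,0,0,0,0,-0.01,1.0,0,0,0]'

```text
t: 15.2
tcp_pos: [0.3655, 0.273, 0.1008]
tool_rot: [0.061, 0.998, -0.001, -0.001]
force: [-0.0, 1.2, 0.4]
gripper_width: 0.303
grasp_force: 0.0
```

carry_out --moves '[0,0,0.15,0,0,0,0,0,0.27,0,0,0,0,0,0.285,0,0,0,0,0,0.285,0,0,0]'

```text
t: 15.6
tcp_pos: [0.3666, 0.2739, 0.0757]
tool_rot: [0.059, 0.998, 0.0, 0.0]
force: [0.1, 0.4, -0.6]
gripper_width: 0.296
grasp_force: 0.0
```

carry_out --moves '[0,0,0,0,0,0,0,0,0,0,0,0,0,0,0,0,0,0,0,0,0,0,0,0,0,0,0,0,0,0]' --gripper 0 --force 50

```text
t: 16.1
tcp_pos: [0.367, 0.2742, 0.0764]
tool_rot: [0.059, 0.998, 0.001, 0.001]
force: [0.2, -0.4, 6.2]
gripper_width: 0.102
grasp_force: 49.1
```

carry_out --moves '[0,0,-0.3,0,0,0,0,0,-0.7,0,0,0,0,0,-1.0,0,0,0]'

```text
t: 16.4
tcp_pos: [0.3666, 0.2739, 0.1776]
tool_rot: [0.059, 0.998, 0.0, 0.0]
force: [1.0, 1.1, -0.8]
gripper_width: 0.103
grasp_force: 48.9
```

```bash
python3 -c "
from h import *
go(*bx(-.0205,.0165),.205,6)"
```

```text
t 16.4 p [0.3666 0.2739 0.1776] th 83.3 | d -1.688 -1.253 -0.274 wz 0.2146 F [ 1.   1.1 -0.8] grip 0.10 48.9
```

carry_out --moves '[-0.28,-0.21,-0.1,0,0,0,-0.56,-0.42,-0.2,0,0,0,-0.844,-0.626,-0.27,0,0,0]'

```text
t: 16.7
tcp_pos: [0.4439, 0.2011, 0.2036]
tool_rot: [0.058, 0.998, 0.0, 0.001]
force: [0.4, 1.1, -1.4]
gripper_width: 0.104
grasp_force: 49.0
```

carry_out --moves '[-0.28,-0.21,0,0,0,0.0235,-0.56,-0.42,0,0,0,0.047,-0.844,-0.626,0,0,0,0.0705,-0.844,-0.626,0,0,0,0.094,-0.844,-0.626,0,0,0,0.1175,-0.844,-0.626,0,0,0,0.141,-0.844,-0.626,0,0,0,0.1645,-0.844,-0.626,0,0,0,0.188,-0.844,-0.626,0,0,0,0.2115,-0.844,-0.626,0,0,0,0.215,-0.844,-0.626,0,0,0,0.215,-0.844,-0.626,0,0,0,0.215]'

```text
t: 17.9
tcp_pos: [0.5195, 0.1297, 0.2024]
tool_rot: [0.669, 0.743, 0.0, 0.0]
force: [0.9, -0.6, -1.2]
gripper_width: 0.102
grasp_force: 48.9
```

```bash
python3 -c "
from h import *
go(*bx(-.0205,.0165),.104,6)"
```

```text
t 17.9 p [0.5195 0.1297 0.2024] th 6.0 | d -0.001 0.001 0.984 wz 0.0001 F [ 0.9 -0.6 -1.2] grip 0.10 48.9
```

carry_out --moves '[0,0,0.3,0,0,0,0,0,0.6,0,0,0,0,0,0.8,0,0,0,0,0,0.95,0,0,0,0,0,0.98,0,0,0,0,0,0.98,0,0,0]'

```text
t: 18.5
tcp_pos: [0.5195, 0.1297, 0.1046]
tool_rot: [0.67, 0.743, -0.0, -0.0]
force: [0.6, 0.3, -0.1]
gripper_width: 0.101
grasp_force: 48.9
```

carry_out --moves '[0,0,0,0,0,0,0,0,0,0,0,0,0,0,0,0,0,0,0,0,0,0,0,0]' --gripper 0.18

```text
t: 18.9
tcp_pos: [0.5197, 0.1298, 0.1049]
tool_rot: [0.67, 0.742, 0.0, 0.0]
force: [-0.1, -0.1, -0.3]
gripper_width: 0.179
grasp_force: 0.0
```

carry_out --moves '[0,0,-0.3,0,0,0,0,0,-0.7,0,0,0,0,0,-1.0,0,0,0]'

```text
t: 19.2
tcp_pos: [0.5196, 0.1297, 0.2067]
tool_rot: [0.67, 0.742, 0.001, 0.0]
force: [0.4, 0.4, 0.4]
gripper_width: 0.178
grasp_force: 0.0
```

```bash
python3 -c "
from h import *
hubs(snap('top','t5')); go(.3723,.3187,.205,92.2)"
```

```text
hub [421.3 180.6] 100 [0.5552 0.1622]
hub [422.5 198.7] 89 [0.5178 0.16  ]
hub [298.9 276.8] 117 [0.3576 0.4147]
hub [346.1 285. ] 109 [0.3408 0.3178]
hub [318.6 291.8] 108 [0.327  0.3743]
t 19.2 p [0.5208 0.13   0.2117] th 5.9 | d 2.029 -1.284 0.067 wz -0.2398 F [-0.6 -1.8  3.6] grip 0.18 0.0
```

carry_out --moves '[0.4,-0.25,0,0,0,0,0.8,-0.5,0,0,0,0,1.0,-0.64,0,0,0,0]' --gripper 0.3

```text
t: 19.55
tcp_pos: [0.444, 0.2243, 0.2046]
tool_rot: [0.67, 0.743, 0.0, -0.0]
force: [-0.2, -0.2, -0.2]
gripper_width: 0.3
grasp_force: 0.0
```

carry_out --moves '[0.3,-0.2,0,0,0,-0.0235,0.6,-0.4,0,0,0,-0.047,0.9,-0.6,0,0,0,-0.0705,1.0,-0.64,0,0,0,-0.094,1.0,-0.64,0,0,0,-0.1175,1.0,-0.64,0,0,0,-0.141,1.0,-0.64,0,0,0,-0.1645,1.0,-0.64,0,0,0,-0.188,1.0,-0.64,0,0,0,-0.2115,1.0,-0.64,0,0,0,-0.235,1.0,-0.64,0,0,0,-0.24,1.0,-0.64,0,0,0,-0.24]'

```text
t: 20.75
tcp_pos: [0.3717, 0.3156, 0.2044]
tool_rot: [-0.02, 1.0, 0.0, 0.0]
force: [-0.2, -0.6, 0.2]
gripper_width: 0.303
grasp_force: 0.0
```

```bash
python3 -c "
from h import *
go(.3720,.3187,.0755,92.2)"
```

```text
t 20.8 p [0.3717 0.3156 0.2044] th 92.3 | d -0.004 0.031 1.289 wz 0.0002 F [-0.2 -0.6  0.2] grip 0.30 0.0
```

carry_out --moves '[0,0.03,0.4,0,0,0,0,0.03,0.8,0,0,0,0,0.03,1.0,0,0,0]'

```text
t: 21.05
tcp_pos: [0.3706, 0.3178, 0.1012]
tool_rot: [-0.019, 1.0, -0.001, -0.001]
force: [0.3, -0.1, -0.1]
gripper_width: 0.298
grasp_force: 0.0
```

carry_out --moves '[0,0,0.15,0,0,0,0,0,0.27,0,0,0,0,0,0.285,0,0,0,0,0,0.285,0,0,0]'

```text
t: 21.45
tcp_pos: [0.3717, 0.3187, 0.0762]
tool_rot: [-0.02, 1.0, 0.0, 0.0]
force: [0.3, -0.7, -0.2]
gripper_width: 0.303
grasp_force: 0.0
```

carry_out --moves '[0,0,0,0,0,0,0,0,0,0,0,0,0,0,0,0,0,0,0,0,0,0,0,0,0,0,0,0,0,0]' --gripper 0 --force 50

```text
t: 21.95
tcp_pos: [0.372, 0.3189, 0.0769]
tool_rot: [-0.02, 1.0, 0.001, 0.001]
force: [-0.9, -0.3, 6.1]
gripper_width: 0.097
grasp_force: 49.2
```

carry_out --moves '[0,0,-0.3,0,0,0,0,0,-0.7,0,0,0,0,0,-1.0,0,0,0]'

```text
t: 22.25
tcp_pos: [0.3717, 0.3186, 0.178]
tool_rot: [-0.02, 1.0, 0.0, 0.0]
force: [0.2, 0.2, -0.5]
gripper_width: 0.099
grasp_force: 48.9
```

```bash
python3 -c "
from h import *
go(*bx(-.002,.0165),.205,6)"
```

```text
t 22.2 p [0.3717 0.3186 0.178 ] th 92.3 | d -1.588 -1.935 -0.270 wz 0.2396 F [ 0.2  0.2 -0.5] grip 0.10 48.9
```

carry_out --moves '[-0.27,-0.32,-0.1,0,0,0,-0.54,-0.64,-0.2,0,0,0,-0.795,-0.965,-0.27,0,0,0]'

```text
t: 22.55
tcp_pos: [0.4558, 0.2245, 0.204]
tool_rot: [-0.02, 1.0, 0.0, 0.001]
force: [0.2, 0.3, -0.9]
gripper_width: 0.097
grasp_force: 49.0
```

carry_out --moves '[-0.28,-0.32,0,0,0,0.0235,-0.56,-0.64,0,0,0,0.047,-0.81,-0.967,0,0,0,0.0705,-0.81,-0.967,0,0,0,0.094,-0.81,-0.967,0,0,0,0.1175,-0.81,-0.967,0,0,0,0.141,-0.81,-0.967,0,0,0,0.1645,-0.81,-0.967,0,0,0,0.188,-0.81,-0.967,0,0,0,0.2115,-0.81,-0.967,0,0,0,0.235,-0.81,-0.967,0,0,0,0.24,-0.81,-0.967,0,0,0,0.24]'

```text
t: 23.75
tcp_pos: [0.5396, 0.1319, 0.2029]
tool_rot: [0.67, 0.742, -0.0, -0.0]
force: [0.3, -0.0, -1.9]
gripper_width: 0.102
grasp_force: 48.9
```

```bash
python3 -c "
from h import *
go(*bx(0,.0165),.104,6)"
```

```text
t 23.8 p [0.5396 0.1319 0.2029] th 5.8 | d -0.001 0.004 0.989 wz -0.0004 F [ 0.3 -0.  -1.9] grip 0.10 48.9
```

carry_out --moves '[0,0,0.3,0,0,0,0,0,0.6,0,0,0,0,0,0.8,0,0,0,0,0,0.95,0,0,0,0,0,1.0,0,0,0,0,0,1.0,0,0,0]'

```text
t: 24.35
tcp_pos: [0.5395, 0.1319, 0.1027]
tool_rot: [0.67, 0.743, -0.0, -0.0]
force: [0.2, 0.7, -0.4]
gripper_width: 0.102
grasp_force: 48.9
```

carry_out --moves '[0,0,0.03,0,0,0,0,0,0.03,0,0,0,0,0,0.03,0,0,0]'

```text
t: 24.65
tcp_pos: [0.5399, 0.1319, 0.1006]
tool_rot: [0.67, 0.742, 0.0, 0.0]
force: [0.5, 0.4, -0.9]
gripper_width: 0.103
grasp_force: 48.9
```

carry_out --moves '[0,0,0,0,0,0,0,0,0,0,0,0,0,0,0,0,0,0,0,0,0,0,0,0]' --gripper 0.18

```text
t: 25.05
tcp_pos: [0.5397, 0.1319, 0.1]
tool_rot: [0.67, 0.742, 0.0, 0.0]
force: [0.1, 0.5, -0.2]
gripper_width: 0.177
grasp_force: 0.0
```

carry_out --moves '[0,0,-0.3,0,0,0,0,0,-0.7,0,0,0,0,0,-1.0,0,0,0]'

```text
t: 25.35
tcp_pos: [0.5397, 0.1319, 0.202]
tool_rot: [0.67, 0.742, 0.0, 0.0]
force: [1.1, 0.9, -0.5]
gripper_width: 0.183
grasp_force: 0.0
```

```bash
python3 -c "
from h import *
hubs(snap('top','t6')); go(.3587,.3687,.205,81.7)
im=cv2.imread('pics/t6.png'); snap('side','s6'); im2=cv2.imread('pics/s6.png')
cv2.imwrite('pics/c6.png',np.hstack([cv2.resize(im[140:250,380:510],None,fx=3,fy=3),cv2.resize(im2[310:440,280:440],(406,330))]))"
```

```text
hub [422.7 189.3] 309 [0.5374 0.1595]
hub [298.8 276.9] 119 [0.3574 0.4148]
hub [407.6 278.2] 67 [0.3545 0.1919]
hub [318.8 291.6] 109 [0.3273 0.3738]
t 25.4 p [0.5409 0.1322 0.2071] th 5.9 | d 2.539 -1.571 0.021 wz -0.2107 F [-0.1 -0.   4.7] grip 0.18 0.0
```

View pics/c6.png

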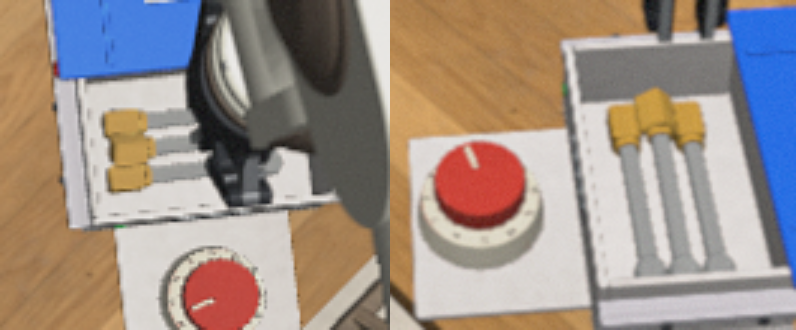

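All three straight nozzles lie in the box, with the middle hub resting slightly on its neighbours, well below the rim. Next is bent nozzle B.

carry_out --moves '[0.3,-0.2,0,0,0,0,0.6,-0.4,0,0,0,0,0.85,-0.525,0,0,0,0]' --gripper 0.25

```text
t: 25.75
tcp_pos: [0.4774, 0.2118, 0.1993]
tool_rot: [0.67, 0.742, -0.0, -0.0]
force: [-0.1, 0.9, 0.4]
gripper_width: 0.25
grasp_force: 0.0
```

carry_out --moves '[0.3,-0.2,0,0,0,0,0.6,-0.4,0,0,0,0,0.85,-0.525,0,0,0,0]'

```text
t: 26.05
tcp_pos: [0.4163, 0.2913, 0.1993]
tool_rot: [0.67, 0.743, -0.0, -0.0]
force: [0.5, -0.6, -0.0]
gripper_width: 0.25
grasp_force: 0.0
```

carry_out --moves '[0.3,-0.2,0,0,0,-0.0235,0.6,-0.4,0,0,0,-0.047,0.85,-0.525,0,0,0,-0.0705,0.85,-0.525,0,0,0,-0.094,0.85,-0.525,0,0,0,-0.1175,0.85,-0.525,0,0,0,-0.141,0.85,-0.525,0,0,0,-0.1645,0.85,-0.525,0,0,0,-0.188,0.85,-0.525,0,0,0,-0.2107,0.85,-0.525,0,0,0,-0.2107,0.85,-0.525,0,0,0,-0.2107]'

```text
t: 27.15
tcp_pos: [0.3568, 0.3694, 0.1994]
tool_rot: [0.074, 0.997, -0.0, -0.0]
force: [0.6, -0.4, 0.1]
gripper_width: 0.253
grasp_force: 0.0
```

```bash
python3 -c "
from h import *
go(.3580,.3690,.0755,81.7)"
```

```text
t 27.1 p [0.3568 0.3694 0.1994] th 81.5 | d -0.013 -0.002 1.239 wz -0.0006 F [ 0.6 -0.4  0.1] grip 0.25 0.0
```

carry_out --moves '[-0.01,0,0.4,0,0,0,-0.01,0,0.8,0,0,0,-0.01,0,1.0,0,0,0]'

```text
t: 27.45
tcp_pos: [0.3569, 0.3682, 0.0964]
tool_rot: [0.074, 0.997, -0.001, -0.001]
force: [-0.8, 0.3, -0.3]
gripper_width: 0.246
grasp_force: 0.0
```

carry_out --moves '[0,0,0.15,0,0,0,0,0,0.23,0,0,0,0,0,0.235,0,0,0,0,0,0.235,0,0,0]'

```text
t: 27.85
tcp_pos: [0.3582, 0.3697, 0.0773]
tool_rot: [0.073, 0.997, 0.0, 0.0]
force: [-0.5, 0.6, 0.5]
gripper_width: 0.251
grasp_force: 0.0
```

carry_out --moves '[0,0,0,0,0,0,0,0,0,0,0,0,0,0,0,0,0,0,0,0,0,0,0,0,0,0,0,0,0,0]' --gripper 0 --force 50

```text
t: 28.35
tcp_pos: [0.3584, 0.3698, 0.0777]
tool_rot: [0.072, 0.997, 0.001, 0.001]
force: [0.3, -1.3, 6.8]
gripper_width: 0.096
grasp_force: 49.0
```

carry_out --moves '[0,0,-0.3,0,0,0,0,0,-0.7,0,0,0,0,0,-1.0,0,0,0]'

```text
t: 28.65
tcp_pos: [0.3579, 0.3694, 0.1787]
tool_rot: [0.072, 0.997, 0.001, 0.0]
force: [0.6, 0.8, 0.2]
gripper_width: 0.1
grasp_force: 49.0
```

```bash
python3 -c "
from h import *
go(.567,.4,.17)"
```

```text
t 28.6 p [0.3579 0.3694 0.1787] th 81.7 | d -2.025 0.604 0.087 wz 0.0000 F [0.6 0.8 0.2] grip 0.10 49.0
```

carry_out --moves '[-0.3,0.1,0,0,0,0,-0.65,0.2,0,0,0,0,-1.0,0.3,0,0,0,0]'

```text
t: 28.95
tcp_pos: [0.4624, 0.3849, 0.1772]
tool_rot: [0.072, 0.997, 0.001, 0.001]
force: [-0.7, 1.0, -0.1]
gripper_width: 0.099
grasp_force: 49.0
```

carry_out --moves '[-0.3,0.1,0,0,0,0,-0.65,0.2,0,0,0,0,-1.0,0.3,0,0,0,0,-1.0,0.3,0,0,0,0]'

```text
t: 29.35
tcp_pos: [0.5677, 0.3996, 0.1741]
tool_rot: [0.073, 0.997, -0.001, -0.0]
force: [-1.8, -0.1, -1.2]
gripper_width: 0.1
grasp_force: 49.1
```

```bash
python3 -c "
from h import *
go(.567,.4,.103)"
```

```text
t 29.4 p [0.5677 0.3996 0.1741] th 81.6 | d 0.007 0.003 0.711 wz 0.0000 F [-1.8 -0.1 -1.2] grip 0.10 49.1
```

carry_out --moves '[0,0,0.2,0,0,0,0,0,0.4,0,0,0,0,0,0.6,0,0,0,0,0,0.7,0,0,0,0,0,0.7,0,0,0]'

```text
t: 29.85
tcp_pos: [0.5639, 0.3995, 0.1053]
tool_rot: [0.072, 0.997, -0.001, -0.001]
force: [2.9, 0.5, 1.3]
gripper_width: 0.097
grasp_force: 49.3
```

carry_out --moves '[0,0,0,0,0,0,0,0,0,0,0,0,0,0,0,0,0,0,0,0,0,0,0,0]' --gripper 0.25

```text
t: 30.25
tcp_pos: [0.5645, 0.4, 0.1071]
tool_rot: [0.072, 0.997, 0.0, 0.0]
force: [-0.4, 0.4, -0.7]
gripper_width: 0.245
grasp_force: 0.0
```

carry_out --moves '[0,0,-0.3,0,0,0,0,0,-0.7,0,0,0,0,0,-0.8,0,0,0]'

```text
t: 30.55
tcp_pos: [0.5653, 0.4005, 0.1917]
tool_rot: [0.072, 0.997, 0.002, 0.002]
force: [0.5, -0.1, -0.0]
gripper_width: 0.25
grasp_force: 0.0
```

carry_out --moves '[0.3,0,0,0,0,0,0.7,0,0,0,0,0,1.0,0,0,0,0,0.0,1.0,0,0,0,0,0.0]'

```text
t: 30.95
tcp_pos: [0.4625, 0.4149, 0.1869]
tool_rot: [0.071, 0.997, 0.0, -0.0]
force: [0.1, 0.3, -0.3]
gripper_width: 0.25
grasp_force: 0.0
```

```bash
python3 -c "
from h import *
hubs(snap('top','t7')); go(.3850,.4140,.18,89)
im=cv2.imread('pics/t7.png'); snap('side','s7'); im2=cv2.imread('pics/s7.png')
cv2.imwrite('pics/c7.png',np.hstack([cv2.resize(im[100:310,235:375],(400,600)),cv2.resize(im2[180:300,240:480],(400,200))] if 0 else [cv2.resize(im[100:310,235:375],(280,420)),cv2.resize(im2[170:310,240:480],(480,420))]))"
```

```text
hub [421.  180.3] 81 [0.5559 0.1628]
hub [422.9 194.8] 151 [0.526  0.1592]
t 31.0 p [0.4641 0.4147 0.1868] th 81.8 | d 0.782 -0.119 0.068 wz -0.0199 F [-0.4  0.1 -0.4] grip 0.24 0.0
```

View pics/c7.png

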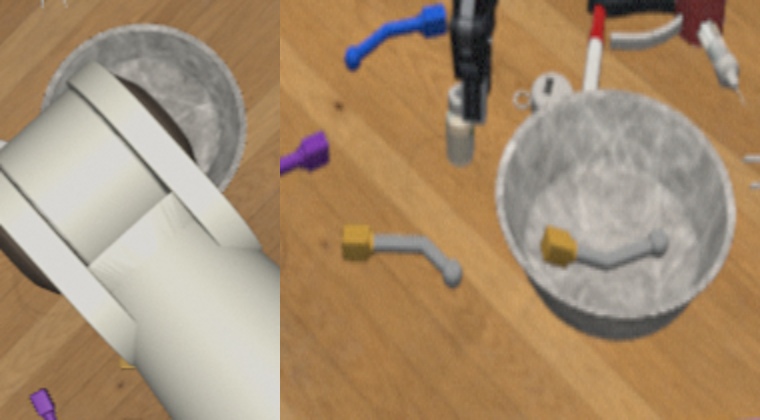

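B is in the bowl and A has not moved. Now A.

carry_out --moves '[0.3,-0.05,0,0,0,-0.01,0.6,-0.1,0,0,0,-0.02,0.765,-0.12,0,0,0,-0.02,0.765,-0.12,0.1,0,0,-0.02,0.765,-0.12,0.4,0,0,-0.02,0.765,-0.12,0.6,0,0,-0.02,0.765,-0.12,0.6,0,0,-0.02]' --gripper 0.3

```text
t: 31.75
tcp_pos: [0.3881, 0.4123, 0.1227]
tool_rot: [0.01, 1.0, -0.002, -0.002]
force: [-0.1, -1.8, -0.4]
gripper_width: 0.301
grasp_force: 0.0
```

```bash
python3 -c "
from h import *
go(.3870,.4140,.076,89)"
```

```text
t 31.8 p [0.3881 0.4123 0.1227] th 88.8 | d 0.011 0.017 0.467 wz -0.0005 F [-0.1 -1.8 -0.4] grip 0.30 0.0
```

carry_out --moves '[0.01,0.02,0.2,0,0,0,0.01,0.02,0.4,0,0,0,0.01,0.02,0.48,0,0,0,0.01,0.02,0.48,0,0,0]'

```text
t: 32.15
tcp_pos: [0.3874, 0.4151, 0.0778]
tool_rot: [0.01, 1.0, -0.001, -0.0]
force: [-0.0, -0.6, 0.4]
gripper_width: 0.3
grasp_force: 0.0
```

carry_out --moves '[0,0,0,0,0,0,0,0,0,0,0,0,0,0,0,0,0,0,0,0,0,0,0,0,0,0,0,0,0,0]' --gripper 0 --force 50

```text
t: 32.65
tcp_pos: [0.3876, 0.4159, 0.0796]
tool_rot: [0.009, 1.0, 0.001, 0.001]
force: [1.3, -0.6, 6.4]
gripper_width: 0.1
grasp_force: 49.8
```

carry_out --moves '[0,0,-0.3,0,0,0,0,0,-0.7,0,0,0,0,0,-1.0,0,0,0]'

```text
t: 32.95
tcp_pos: [0.3869, 0.4155, 0.1804]
tool_rot: [0.009, 1.0, 0.0, 0.0]
force: [1.1, 0.8, -0.6]
gripper_width: 0.099
grasp_force: 49.4
```

```bash
python3 -c "
from h import *
go(.565,.405,.177)"
```

```text
t 33.0 p [0.3869 0.4155 0.1804] th 88.9 | d -1.782 -0.071 0.034 wz 0.0000 F [ 1.1  0.8 -0.6] grip 0.10 49.4
```

carry_out --moves '[-0.3,0,0,0,0,0,-0.6,0,0,0,0,0,-0.9,0,0,0,0,0]'

```text
t: 33.25
tcp_pos: [0.4779, 0.4138, 0.1788]
tool_rot: [0.009, 1.0, 0.0, 0.0]
force: [0.3, 0.4, -0.4]
gripper_width: 0.098
grasp_force: 49.4
```

carry_out --moves '[-0.3,0.01,0,0,0,0,-0.6,0.01,0,0,0,0,-0.88,0.01,0,0,0,0,-0.88,0.01,0,0,0,0]'

```text
t: 33.65
tcp_pos: [0.5676, 0.4123, 0.1769]
tool_rot: [0.011, 1.0, -0.0, -0.0]
force: [-1.1, -0.5, -1.0]
gripper_width: 0.095
grasp_force: 49.4
```

carry_out --moves '[0,0,0.2,0,0,0,0,0,0.4,0,0,0,0,0,0.55,0,0,0,0,0,0.6,0,0,0,0,0,0.6,0,0,0]'

```text
t: 34.15
tcp_pos: [0.5645, 0.413, 0.1178]
tool_rot: [0.009, 1.0, -0.0, -0.001]
force: [-1.1, 0.1, -0.4]
gripper_width: 0.099
grasp_force: 49.4
```

```bash
python3 -c "
from h import *
go(.565,.405,.115)"
```

```text
t 34.1 p [0.5645 0.413  0.1178] th 88.9 | d -0.006 -0.080 0.028 wz 0.0000 F [-1.1  0.1 -0.4] grip 0.10 49.4
```

carry_out --moves '[0,0,0,0,0,0,0,0,0,0,0,0,0,0,0,0,0,0,0,0,-0.3,0,0,0,0,0,-0.7,0,0,0,0,0,-0.85,0,0,0,0,0,-0.85,0,0,0]' --gripper 0.25

```text
t: 34.85
tcp_pos: [0.5659, 0.4137, 0.2074]
tool_rot: [0.009, 1.0, 0.002, 0.002]
force: [0.5, -0.1, 0.5]
gripper_width: 0.248
grasp_force: 0.0
```

carry_out --moves '[0,-0.3,0,0,0,0,0,-0.65,0,0,0,0,0,-0.95,0,0,0,0]' --gripper 0.4

```text
t: 35.15
tcp_pos: [0.5628, 0.3168, 0.202]
tool_rot: [0.009, 1.0, -0.0, -0.001]
force: [1.1, 0.5, 0.4]
gripper_width: 0.4
grasp_force: 0.0
```

carry_out --moves '[-0.1,-0.3,0,0,0,0,-0.25,-0.65,0,0,0,0,-0.4,-0.95,0,0,0,0]'

```text
t: 35.45
tcp_pos: [0.6014, 0.2207, 0.2025]
tool_rot: [0.009, 1.0, -0.0, -0.0]
force: [0.5, -0.5, 0.0]
gripper_width: 0.399
grasp_force: 0.0
```

carry_out --moves '[-0.1,-0.3,0,0,0,0.0235,-0.25,-0.65,0,0,0,0.047,-0.4,-0.95,0,0,0,0.0705,-0.4,-0.95,0,0,0,0.094,-0.4,-0.95,0,0,0,0.1175,-0.4,-0.95,0,0,0,0.141,-0.4,-0.95,0,0,0,0.1645,-0.4,-0.95,0,0,0,0.188,-0.4,-0.95,0,0,0,0.2115,-0.4,-0.95,0,0,0,0.23,-0.4,-0.95,0,0,0,0.23]'

```text
t: 36.55
tcp_pos: [0.6394, 0.1265, 0.2023]
tool_rot: [0.669, 0.743, -0.001, -0.0]
force: [0.5, 0.1, -0.2]
gripper_width: 0.4
grasp_force: 0.0
```

```bash
python3 -c "
from h import *
hubs(snap('top','t8')); go(.6419,.1257,.144,6)
im=cv2.imread('pics/t8.png'); snap('side','s8'); im2=cv2.imread('pics/s8.png')
cv2.imwrite('pics/c8.png',np.hstack([cv2.resize(im[90:310,235:515],None,fx=1.5,fy=1.5),cv2.resize(im2[180:440,270:490],(279,330))]))"
```

```text
hub [422.7 189.3] 308 [0.5373 0.1595]
hub [300.4 187.4] 97 [0.5421 0.4114]
hub [310.3 187.2] 85 [0.5425 0.3911]
hub [395.4 278.5] 50 [0.3539 0.217 ]
hub [408.2 280.3] 30 [0.3502 0.1908]
t 36.6 p [0.6394 0.1265 0.2025] th 6.3 | d -0.011 0.024 0.585 wz 0.0007 F [-0.3  0.5 -0.2] grip 0.40 0.0
```

View pics/c8.png

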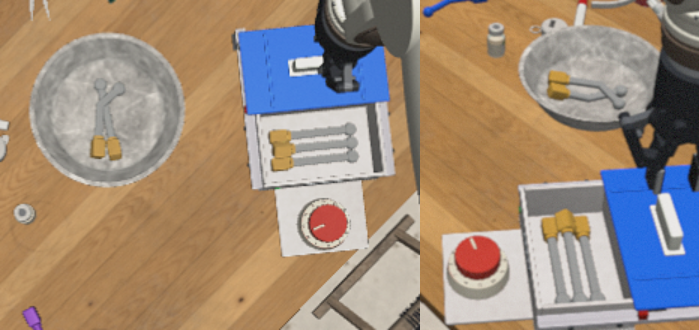

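Both bent nozzles are in the bowl and all three straight ones are in the box. Next I'll grip the handle, lift and slide the lid shut.

carry_out --moves '[-0.01,0.025,0.25,0,0,0,-0.01,0.025,0.5,0,0,0,-0.01,0.025,0.59,0,0,0,-0.01,0.025,0.59,0,0,0]'

```text
t: 37.05
tcp_pos: [0.6415, 0.1257, 0.1428]
tool_rot: [0.668, 0.744, -0.001, -0.001]
force: [-0.0, -0.3, 0.2]
gripper_width: 0.399
grasp_force: 0.0
```

carry_out --moves '[0,0,0,0,0,0,0,0,0,0,0,0,0,0,0,0,0,0,0,0,0,0,0,0,0,0,0,0,0,0]' --gripper 0 --force 80

```text
t: 37.55
tcp_pos: [0.6415, 0.1258, 0.146]
tool_rot: [0.668, 0.744, -0.0, -0.0]
force: [-7.1, -0.8, 3.5]
gripper_width: 0.145
grasp_force: 78.8
```

carry_out --moves '[0,0,-0.05,0,0,0,0,0,-0.1,0,0,0,0,0,-0.15,0,0,0,0,0,-0.15,0,0,0]'

```text
t: 37.95
tcp_pos: [0.6415, 0.1258, 0.1607]
tool_rot: [0.668, 0.744, -0.0, -0.0]
force: [-6.9, 0.4, -2.1]
gripper_width: 0.138
grasp_force: 78.3
```

```bash
python3 -c "
from h import *
go(.5424,.1153,.158,6)"
```

```text
t 38.0 p [0.6415 0.1258 0.1607] th 6.1 | d 0.001 -0.997 0.027 wz 0.0004 F [-6.9  0.4 -2.1] grip 0.14 78.3
```

carry_out --moves '[0,-0.15,0,0,0,0,0,-0.3,0,0,0,0,0,-0.45,0,0,0,0,0,-0.6,0,0,0,0,0,-0.75,0,0,0,0,0,-0.88,0,0,0,0,0,-0.96,0,0,0,0,0,-0.99,0,0,0,0,0,-1.0,0,0,0,0,0,-1.0,0,0,0,0]'

```text
t: 38.95
tcp_pos: [0.543, 0.1158, 0.1601]
tool_rot: [0.668, 0.744, 0.001, -0.0]
force: [-1.6, 5.2, -3.2]
gripper_width: 0.146
grasp_force: 78.7
```

```bash
python3 -c "
from h import *
go(.5424,.1153,.146,6)"
```

```text
t 39.0 p [0.543  0.1158 0.1601] th 6.1 | d -0.004 -0.007 0.141 wz 0.0004 F [-1.6  5.2 -3.2] grip 0.15 78.7
```

carry_out --moves '[0,-0.015,0,0,0,0,0,-0.03,0,0,0,0,0,-0.03,0,0,0,0]'

```text
t: 39.25
tcp_pos: [0.5414, 0.1157, 0.1607]
tool_rot: [0.668, 0.744, 0.002, 0.001]
force: [6.5, 5.6, -1.7]
gripper_width: 0.141
grasp_force: 78.7
```

carry_out --moves '[0,0,0.05,0,0,0,0,0,0.1,0,0,0,0,0,0.14,0,0,0,0,0,0.15,0,0,0,0,0,0.15,0,0,0]'

```text
t: 39.75
tcp_pos: [0.5415, 0.1157, 0.146]
tool_rot: [0.668, 0.744, 0.002, 0.001]
force: [4.2, 5.7, -0.8]
gripper_width: 0.14
grasp_force: 79.1
```

```bash
python3 -c "
from h import *
go(.5424,.1153,.146,6)"
```

```text
t 39.8 p [0.5415 0.1157 0.146 ] th 6.1 | d -0.005 0.009 -0.000 wz 0.0004 F [ 4.2  5.7 -0.8] grip 0.14 79.1
```

The lid reached its shut stop and is down at the gripping height. I'll release, back off over the timer and check.

carry_out --moves '[0,0,0,0,0,0,0,0,0,0,0,0,0,0,0,0,0,0,0,0,-0.3,0,0,0,0,0,-0.6,0,0,0]' --gripper 0.4

```text
t: 40.25
tcp_pos: [0.5393, 0.1146, 0.2044]
tool_rot: [0.668, 0.744, -0.001, -0.001]
force: [-0.3, -0.3, 1.0]
gripper_width: 0.397
grasp_force: 0.0
```

carry_out --moves '[0,-0.3,0,0,0,0,0,-0.65,0,0,0,0,0,-1.0,0,0,0,0,0,-1.0,0,0,0,0]' --gripper 0.9

```text
t: 40.65
tcp_pos: [0.4375, 0.1037, 0.2049]
tool_rot: [0.668, 0.744, -0.0, -0.0]
force: [1.5, 0.9, 1.5]
gripper_width: 0.905
grasp_force: 0.0
```

```bash
python3 -c "
from h import *
go(.4343,.104,.12,6)
for n in('t9','s9'):
  d=snap('top' if n[0]=='t' else 'side',n); P=cloud(d); im=d['img'].astype(int)
  m=(im[...,2]-im[...,0]>90)&(abs(P[...,0]-.54)<.08)&(abs(P[...,1]-.115)<.12); o=load('top0' if n[0]=='t' else 'side0'); Q=cloud(o); io=o['img'].astype(int); mo=(io[...,2]-io[...,0]>90)&(abs(Q[...,0]-.54)<.08)&(abs(Q[...,1]-.115)<.12)
  q=m&mo; print('lid z now/start',np.median(P[q][:,2]),np.median(Q[q][:,2]), 'sym diff',(m^mo).sum(),q.sum())
  h=(abs(P[...,0]-.54)<.03)&(abs(P[...,1]-.115)<.04)&(abs(P[...,2]-.09)<.008);h2=(abs(Q[...,0]-.54)<.03)&(abs(Q[...,1]-.115)<.04)&(abs(Q[...,2]-.09)<.008); print(P[h].mean(0),Q[h2].mean(0))
c=cv2.imread('pics/s9.png')[200:450,230:480]; cv2.imwrite('pics/c9.png',cv2.resize(c,None,fx=2.2,fy=2.2))
"
```

```text
t 40.6 p [0.4375 0.1037 0.2049] th 6.1 | d 0.006 -0.032 0.849 wz 0.0004 F [1.5 0.9 1.5] grip 0.90 0.0
lid z now/start 0.06271949968205652 0.0627995098004856 sym diff 804 4102
[0.54193699 0.1155142  0.08985044] [0.54182935 0.115466   0.08989911]
lid z now/start 0.061136762904314884 0.06112001270000342 sym diff 253 7974
[0.54253666 0.11175039 0.08808854] [0.54252506 0.11179018 0.08820835]
```

View pics/c9.png

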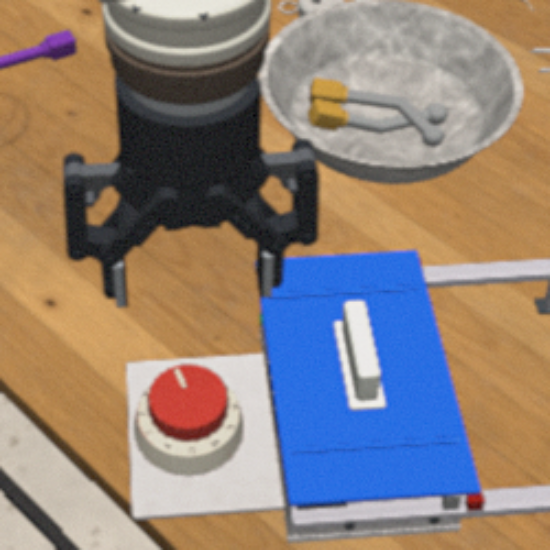

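The lid is back at exactly its starting pose. Now the timer: turn the wrist to θ≈98°, centre over the knob and descend.

carry_out --moves '[0.006,-0.032,0,0,0,-0.0235,0.006,-0.032,0,0,0,-0.047,0.006,-0.032,0,0,0,-0.0705,0.006,-0.032,0,0,0,-0.094,0.006,-0.032,0,0,0,-0.1175,0.006,-0.032,0,0,0,-0.141,0.006,-0.032,0,0,0,-0.1645,0.006,-0.032,0,0,0,-0.188,0.006,-0.032,0,0,0,-0.2115,0.006,-0.032,0,0,0,-0.235,0.006,-0.032,0,0,0,-0.257,0.006,-0.032,0,0,0,-0.257]'

```text
t: 41.95
tcp_pos: [0.438, 0.1045, 0.2043]
tool_rot: [-0.076, 0.997, -0.0, -0.0]
force: [-0.4, -0.2, 0.2]
gripper_width: 0.894
grasp_force: 0.0
```

carry_out --moves '[0,0,0.25,0,0,0,0,0,0.5,0,0,0,0,0,0.75,0,0,0,0,0,0.95,0,0,0,0,0,0.95,0,0,0,0,0,0.95,0,0,0]'

```text
t: 42.55
tcp_pos: [0.4375, 0.1045, 0.1098]
tool_rot: [-0.074, 0.997, -0.0, -0.0]
force: [-0.4, 0.8, -0.2]
gripper_width: 0.9
grasp_force: 0.0
```

```bash
python3 -c "
from h import *
go(.4343,.1040,.1,98.5)"
```

```text
t 42.5 p [0.4375 0.1045 0.1098] th 98.5 | d 0.032 -0.000 0.098 wz -0.0000 F [-0.4  0.8 -0.2] grip 0.90 0.0
```

carry_out --moves '[0.033,0,0.05,0,0,0,0.033,0,0.1,0,0,0,0.033,0,0.1,0,0,0,0.033,0,0.1,0,0,0]'

```text
t: 42.95
tcp_pos: [0.434, 0.1041, 0.0996]
tool_rot: [-0.075, 0.997, 0.0, 0.0]
force: [-0.5, -0.1, 0.0]
gripper_width: 0.901
grasp_force: 0.0
```

carry_out --moves '[0,0,0,0,0,0,0,0,0,0,0,0,0,0,0,0,0,0,0,0,0,0,0,0,0,0,0,0,0,0]' --gripper 0 --force 40

```text
t: 43.45
tcp_pos: [0.434, 0.1042, 0.1]
tool_rot: [-0.075, 0.997, 0.0, 0.0]
force: [-2.2, 0.8, 6.2]
gripper_width: 0.588
grasp_force: 41.2
```

```bash
python3 -c "
from h import *
go(.4343,.1040,.1,98.5)
snap('side','s10'); c=cv2.imread('pics/s10.png')[280:440,250:410]; cv2.imwrite('pics/c10.png',cv2.resize(c,None,fx=3.4,fy=3.4,interpolation=cv2.INTER_CUBIC))"
```

```text
t 43.5 p [0.434  0.1042 0.1   ] th 98.6 | d -0.002 -0.003 0.000 wz 0.0004 F [-2.2  0.8  6.2] grip 0.59 41.2
```

View pics/c10.png

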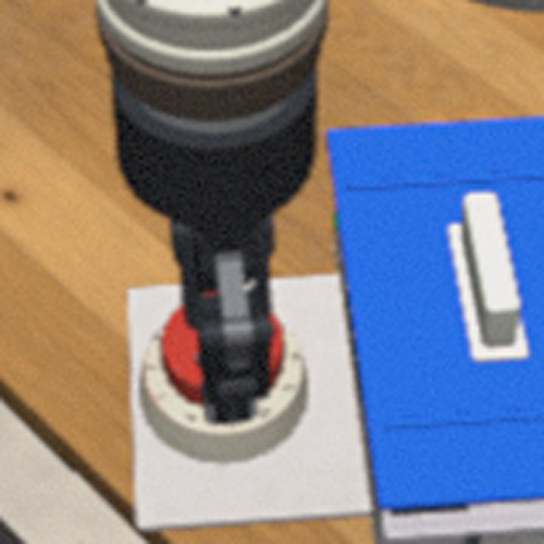

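The knob is gripped on its diameter (50–52 mm). I'll wind clockwise 165° in two calls.

carry_out --moves '[0,0,0,0,0,0.02,0,0,0,0,0,0.04,0,0,0,0,0,0.06,0,0,0,0,0,0.08,0,0,0,0,0,0.1,0,0,0,0,0,0.12,0,0,0,0,0,0.14,0,0,0,0,0,0.16,0,0,0,0,0,0.18,0,0,0,0,0,0.2,0,0,0,0,0,0.22,0,0,0,0,0,0.23]'

```text
t: 44.7
tcp_pos: [0.4343, 0.1046, 0.1]
tool_rot: [0.605, 0.796, 0.001, -0.0]
force: [-0.7, 3.5, 3.9]
gripper_width: 0.591
grasp_force: 41.0
```

carry_out --moves '[0,0,0,0,0,0.02,0,0,0,0,0,0.04,0,0,0,0,0,0.06,0,0,0,0,0,0.08,0,0,0,0,0,0.1,0,0,0,0,0,0.12,0,0,0,0,0,0.14,0,0,0,0,0,0.16,0,0,0,0,0,0.18,0,0,0,0,0,0.2,0,0,0,0,0,0.22,0,0,0,0,0,0.23]'

```text
t: 45.9
tcp_pos: [0.4346, 0.1044, 0.1001]
tool_rot: [0.98, 0.198, 0.001, -0.0]
force: [1.9, 2.3, 2.3]
gripper_width: 0.589
grasp_force: 41.0
```

carry_out --moves '[0,0,0,0,0,0,0,0,0,0,0,0,0,0,0,0,0,0,0,0,0,0,0,0,0,0,-0.3,0,0,0,0,0,-0.5,0,0,0]' --gripper 0.9

```text
t: 46.5
tcp_pos: [0.4338, 0.104, 0.1504]
tool_rot: [0.98, 0.2, -0.0, 0.0]
force: [0.5, 0.6, -0.1]
gripper_width: 0.898
grasp_force: 0.0
```

```bash
python3 -c "
from h import *
go(.4343,.1040,.1,98.5); print(state()['joint_positions'])
d=snap('side','s11'); c=cv2.imread('pics/s11.png')[340:430,270:360]; cv2.imwrite('pics/c11.png',cv2.resize(c,None,fx=4,fy=4))
im=d['img'].astype(int); o=load('side0')['img'].astype(int)
for i in(o,im):
  r=(i[...,0]-i[...,1]>70); r[:360]=0; r[410:]=0; r[:,:290]=0; r[:,340:]=0; v,u=np.nonzero(r); 
  w=(i.min(2)>150)[v.min():v.max(),u.min():u.max()]; 
  from scipy.ndimage import binary_fill_holes as f; k=f(r)&(i.min(2)>130)&~r; kv,ku=np.nonzero(k); print('knob',u.mean().round(1),v.mean().round(1),'mark',ku.mean().round(1) if len(ku) else 0,kv.mean().round(1) if len(ku) else 0,len(ku))"
```

```text
t 46.5 p [0.4338 0.104  0.1504] th -66.9 | d 0.004 0.002 0.504 wz -0.4595 F [ 0.5  0.6 -0.1] grip 0.90 0.0
[ 2.35268353e-01 -1.66229461e-01 -3.65347580e-01  1.37187648e+00
 -5.59912788e-05  2.97409804e+00]
knob 315.1 380.9 mark 0 0 0
knob 310.8 382.7 mark 0 0 0
```

View pics/c11.png

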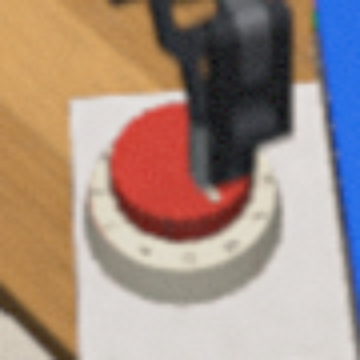

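The pointer mark moved from the upper left to the lower right (210,195), about 165° clockwise. Second turn.

carry_out --moves '[0,0,0,0,0,-0.0235,0,0,0,0,0,-0.047,0,0,0,0,0,-0.0705,0,0,0,0,0,-0.094,0,0,0,0,0,-0.1175,0,0,0,0,0,-0.141,0,0,0,0,0,-0.1645,0,0,0,0,0,-0.188,0,0,0,0,0,-0.2115,0,0,0,0,0,-0.23,0,0,0,0,0,-0.23]'

```text
t: 47.65
tcp_pos: [0.4338, 0.104, 0.1492]
tool_rot: [0.602, 0.798, -0.0, -0.0]
force: [0.3, -0.2, -0.0]
gripper_width: 0.901
grasp_force: 0.0
```

carry_out --moves '[0,0,0,0,0,-0.0235,0,0,0,0,0,-0.047,0,0,0,0,0,-0.0705,0,0,0,0,0,-0.094,0,0,0,0,0,-0.1175,0,0,0,0,0,-0.141,0,0,0,0,0,-0.1645,0,0,0,0,0,-0.188,0,0,0,0,0,-0.2115,0,0,0,0,0,-0.23,0,0,0,0,0,-0.23]'

```text
t: 48.75
tcp_pos: [0.4339, 0.104, 0.1493]
tool_rot: [-0.075, 0.997, -0.0, -0.0]
force: [0.1, -0.8, 0.4]
gripper_width: 0.902
grasp_force: 0.0
```

```bash
python3 -c "
from h import *
go(.4343,.1040,.1,98.5)"
```

```text
t 48.8 p [0.4339 0.104  0.1493] th 98.6 | d -0.004 -0.001 0.493 wz 0.0002 F [ 0.1 -0.8  0.4] grip 0.90 0.0
```

carry_out --moves '[0,0,0.2,0,0,0,0,0,0.4,0,0,0,0,0,0.495,0,0,0,0,0,0.495,0,0,0]'

```text
t: 49.15
tcp_pos: [0.4332, 0.1038, 0.0987]
tool_rot: [-0.074, 0.997, -0.0, -0.001]
force: [0.3, 0.1, -0.2]
gripper_width: 0.898
grasp_force: 0.0
```

carry_out --moves '[0,0,0,0,0,0,0,0,0,0,0,0,0,0,0,0,0,0,0,0,0,0,0,0,0,0,0,0,0,0]' --gripper 0 --force 40

```text
t: 49.65
tcp_pos: [0.4344, 0.1043, 0.1013]
tool_rot: [-0.075, 0.997, 0.0, 0.001]
force: [-2.4, 1.0, 6.7]
gripper_width: 0.589
grasp_force: 41.3
```

carry_out --moves '[0,0,0,0,0,0.02,0,0,0,0,0,0.04,0,0,0,0,0,0.06,0,0,0,0,0,0.08,0,0,0,0,0,0.1,0,0,0,0,0,0.12,0,0,0,0,0,0.14,0,0,0,0,0,0.16,0,0,0,0,0,0.18,0,0,0,0,0,0.2,0,0,0,0,0,0.22,0,0,0,0,0,0.23]'

```text
t: 50.85
tcp_pos: [0.4343, 0.1043, 0.1008]
tool_rot: [0.605, 0.796, 0.001, 0.0]
force: [-3.2, 9.8, 3.3]
gripper_width: 0.591
grasp_force: 42.7
```

carry_out --moves '[0,0,0,0,0,0.015,0,0,0,0,0,0.03,0,0,0,0,0,0.045,0,0,0,0,0,0.06,0,0,0,0,0,0.075,0,0,0,0,0,0.09,0,0,0,0,0,0.105,0,0,0,0,0,0.12,0,0,0,0,0,0.135,0,0,0,0,0,0.145,0,0,0,0,0,0.15,0,0,0,0,0,0.15]'

```text
t: 52.05
tcp_pos: [0.4345, 0.1045, 0.1008]
tool_rot: [0.9, 0.437, 0.001, -0.0]
force: [0.1, 2.7, 3.3]
gripper_width: 0.591
grasp_force: 43.0
```

```bash
python3 -c "
from h import *
go(.4343,.1040,.1); print(state()['moment'])"
```

```text
t 52.0 p [0.4345 0.1045 0.1008] th -38.2 | d -0.005 0.002 0.008 wz 0.0000 F [0.1 2.7 3.3] grip 0.59 43.0
[ 0.66822643 -0.03449588 -0.01642007]
```

carry_out --moves '[0,0,0,0,0,0.01,0,0,0,0,0,0.02,0,0,0,0,0,0.03,0,0,0,0,0,0.04,0,0,0,0,0,0.05,0,0,0,0,0,0.05]'

```text
t: 52.65
tcp_pos: [0.4346, 0.1044, 0.1004]
tool_rot: [0.957, 0.291, 0.001, -0.0]
force: [2.7, 3.8, -1.0]
gripper_width: 0.591
grasp_force: 43.7
```

```bash
python3 -c "
from h import *
go(.4343,.1040,.1); print(state()['moment'],state()['tau'][5])"
```

```text
t 52.6 p [0.4346 0.1044 0.1004] th -56.2 | d -0.005 0.002 0.004 wz 0.0000 F [ 2.7  3.8 -1. ] grip 0.59 43.7
[ 0.82021412 -0.62635102 -0.00156128] 0.821025911718607
```

The wrist torque is 0.82 N m, well over the knob's 0.2, so it's at the end stop. I'll release, rise and look.

carry_out --moves '[0,0,0,0,0,0,0,0,0,0,0,0,0,0,0,0,0,0,0,0,0,0,0,0,0,0,-0.3,0,0,0,0,0,-0.7,0,0,0,0,0,-1,0,0,0]' --gripper 0.9

```text
t: 53.35
tcp_pos: [0.4339, 0.104, 0.2019]
tool_rot: [0.957, 0.291, 0.0, 0.0]
force: [0.9, -0.6, 0.1]
gripper_width: 0.9
grasp_force: 0.0
```

carry_out --moves '[0,0,-0.3,0,0,0,0,0,-0.5,0,0,0,0,0,-0.5,0,0,0]'

```text
t: 53.65
tcp_pos: [0.4347, 0.1042, 0.2528]
tool_rot: [0.957, 0.291, 0.002, 0.0]
force: [0.0, 0.4, -0.0]
gripper_width: 0.901
grasp_force: 0.0
```

```bash
python3 -c "
from h import *
go(.4343,.1040,.1)
snap('side','s12'); a=cv2.imread('pics/s12.png'); b=cv2.imread('pics/side0.png')
def rect(im,d): # orthographic knob top view: up=+x, left=+y
  o=np.zeros((300,300,3),np.uint8); mx=np.zeros((300,300),np.float32); my=mx.copy()
  for i in range(300):
    for j in range(300):
      mx[i,j],my[i,j]=proj(d,(.4343+(150-i)*.0002,.104+(150-j)*.0002,.044))
  return cv2.remap(im,mx,my,cv2.INTER_CUBIC)
z=np.hstack([rect(b,load('side0')),rect(a,load('s12'))])
f=cv2.resize(a,(600,450)); cv2.imwrite('pics/c12.png',np.vstack([z[:140+150],f[:300]]))
for n in(0,1):
  p=cv2.warpPolar(z[:,300*n:300*n+300],(26*5,720),(150,150),130,0).astype(int)[:,30:110]; s=np.minimum(p[...,0],p[...,1]).mean(1); s=np.convolve(np.r_[s[-6:],s,s[:6]],np.ones(13)/13,'valid'); print('mark image angle (cw from +right)',s.argmax()/2,s.max(),np.median(s))
"
```

```text
t 53.6 p [0.4347 0.1042 0.2528] th -56.2 | d -0.004 -0.001 1.528 wz 0.0000 F [ 0.   0.4 -0. ] grip 0.90 0.0
mark image angle (cw from +right) 160.5 162.03653846153847 52.614423076923075
mark image angle (cw from +right) 20.5 172.53365384615387 56.925961538461536
```

View pics/c12.png

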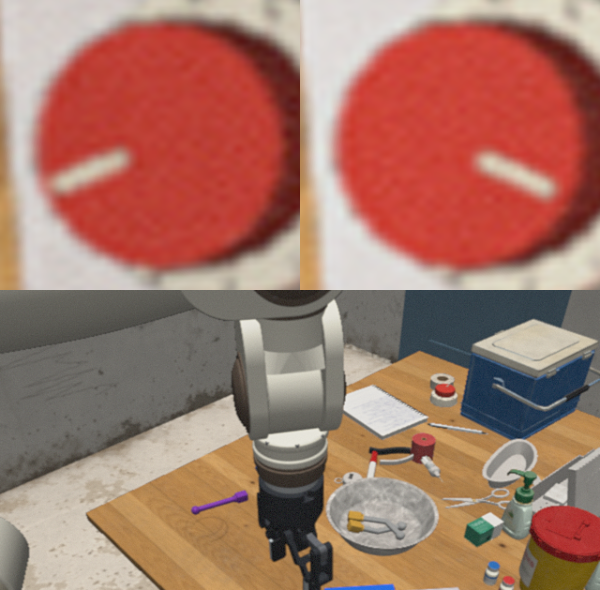

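The mark shows only 220° of total turn, so either the knob started part-wound or it slipped. I'll check with a firmer grip for a third turn.

carry_out --moves '[0,0,0.3,0,0,-0.0235,0,0,0.6,0,0,-0.047,0,0,0.9,0,0,-0.0705,0,0,1,0,0,-0.094,0,0,1,0,0,-0.1175,0,0,1,0,0,-0.141,0,0,1,0,0,-0.1645,0,0,1,0,0,-0.188,0,0,1,0,0,-0.2115,0,0,1,0,0,-0.235,0,0,1,0,0,-0.2585,0,0,1,0,0,-0.28]'

```text
t: 54.9
tcp_pos: [0.4333, 0.1038, 0.1484]
tool_rot: [0.383, 0.924, -0.001, -0.001]
force: [0.2, -0.4, 0.4]
gripper_width: 0.896
grasp_force: 0.0
```

carry_out --moves '[-0.005,-0.005,0.2,0,0,0,-0.005,-0.005,0.4,0,0,0,-0.005,-0.005,0.55,0,0,0,-0.005,-0.005,0.55,0,0,0,-0.005,-0.005,0.55,0,0,0]'

```text
t: 55.4
tcp_pos: [0.4334, 0.1032, 0.0944]
tool_rot: [0.386, 0.923, -0.0, -0.001]
force: [-0.3, 0.0, 1.1]
gripper_width: 0.9
grasp_force: 0.0
```

carry_out --moves '[0,0,0,0,0,0,0,0,0,0,0,0,0,0,0,0,0,0,0,0,0,0,0,0,0,0,0,0,0,0]' --gripper 0 --force 60

```text
t: 55.9
tcp_pos: [0.4349, 0.1036, 0.0972]
tool_rot: [0.385, 0.923, 0.001, 0.001]
force: [-2.8, -0.3, 12.3]
gripper_width: 0.586
grasp_force: 69.7
```

carry_out --moves '[0,0,0,0,0,0.01,0,0,0,0,0,0.02,0,0,0,0,0,0.03,0,0,0,0,0,0.03,0,0,0,0,0,0.03]'

```text
t: 56.4
tcp_pos: [0.4355, 0.1023, 0.0973]
tool_rot: [0.471, 0.882, -0.0, 0.003]
force: [2.5, -9.8, 10.9]
gripper_width: 0.582
grasp_force: 67.2
```

```bash
python3 -c "
from h import *
go(.4343,.1040,.1); print(state()['moment'],state()['tau'][5])"
```

```text
t 56.4 p [0.4355 0.1023 0.0973] th 33.8 | d 0.021 -0.001 -0.027 wz 0.0000 F [ 2.5 -9.8 10.9] grip 0.58 67.2
[-2.14063303 -0.1584159  -0.1802742 ] -0.09622938930988312
```

carry_out --moves '[-0.02,0,0,0,0,0,-0.02,0,0,0,0,0,-0.02,0,-0.03,0,0,0,-0.02,0,-0.05,0,0,0,-0.02,0,-0.05,0,0,0]' --gripper 0.75

```text
t: 56.9
tcp_pos: [0.4351, 0.1018, 0.1003]
tool_rot: [0.471, 0.882, 0.0, 0.0]
force: [0.6, -0.2, -0.2]
gripper_width: 0.751
grasp_force: 0.0
```

```bash
cat > mark.py <<'E'
from h import *
go(.4343,.1040,.1); print('M',state()['moment'],'tau6',state()['tau'][5])
d=snap('side','mk'); im=cv2.cvtColor(d['img'],cv2.COLOR_RGB2BGR)
mx=np.zeros((300,300),np.float32); my=mx.copy()
for i in range(300):
    for j in range(300): mx[i,j],my[i,j]=proj(d,(.4343+(150-i)*.0002,.104+(150-j)*.0002,.044))
z=cv2.remap(im,mx,my,cv2.INTER_CUBIC); cv2.imwrite('pics/mk_r.png',z)
p=cv2.warpPolar(z,(130,720),(150,150),130,0).astype(int)[:,30:110]
s=np.minimum(p[...,0],p[...,1]).mean(1); s=np.convolve(np.r_[s[-6:],s,s[:6]],np.ones(13)/13,'valid')
print('mark',s.argmax()/2,s.max(),np.median(s))
E
python3 mark.py
```

```text
t 56.9 p [0.4351 0.1018 0.1003] th 33.8 | d 0.023 0.005 0.003 wz 0.0000 F [ 0.6 -0.2 -0.2] grip 0.75 0.0
M [ 0.0456116  -0.00611545  0.00697303] tau6 0.00030300083381007425
mark 17.5 176.25576923076923 58.06826923076923
```

carry_out --moves '[0.023,0.004,0,0,0,0,0.023,0.004,0,0,0,0,0.023,0.004,0,0,0,0]'

```text
t: 57.25
tcp_pos: [0.434, 0.1039, 0.0998]
tool_rot: [0.471, 0.882, -0.0, -0.0]
force: [-0.3, 0.0, 0.2]
gripper_width: 0.748
grasp_force: 0.0
```

carry_out --moves '[0,0,0,0,0,0,0,0,0,0,0,0,0,0,0,0,0,0,0,0,0,0,0,0,0,0,0,0,0,0]' --gripper 0 --force 60

```text
t: 57.75
tcp_pos: [0.4345, 0.1041, 0.1005]
tool_rot: [0.471, 0.882, 0.001, 0.0]
force: [0.0, 2.0, 5.6]
gripper_width: 0.582
grasp_force: 61.8
```

```bash
python3 mark.py
```

```text
t 57.8 p [0.4345 0.1041 0.1005] th 33.8 | d 0.000 -0.002 0.005 wz 0.0000 F [0.  2.  5.6] grip 0.58 61.8
M [ 0.56620559 -0.07460089 -0.00428342] tau6 0.012867307523265481
mark 17.5 175.71538461538466 58.447596153846156
```

carry_out --moves '[0,0,0,0,0,0.01,0,0,0,0,0,0.02,0,0,0,0,0,0.03,0,0,0,0,0,0.04,0,0,0,0,0,0.05,0,0,0,0,0,0.05]'

```text
t: 58.4
tcp_pos: [0.4343, 0.1044, 0.1003]
tool_rot: [0.602, 0.798, 0.001, -0.0]
force: [-0.6, 4.0, 5.3]
gripper_width: 0.584
grasp_force: 63.5
```

```bash
python3 mark.py
```

```text
t 58.4 p [0.4343 0.1044 0.1003] th 15.9 | d -0.003 -0.001 0.003 wz 0.0000 F [-0.6  4.   5.3] grip 0.58 63.5
M [ 0.97174473 -0.06912341  1.41508683] tau6 2.4345602095127106
mark 20.5 178.52788461538464 58.438461538461546
```

carry_out --moves '[0,0,0,0,0,0.01,0,0,0,0,0,0.02,0,0,0,0,0,0.03,0,0,0,0,0,0.04,0,0,0,0,0,0.05,0,0,0,0,0,0.05]'

```text
t: 59.05
tcp_pos: [0.4342, 0.1024, 0.1]
tool_rot: [0.721, 0.693, -0.001, 0.002]
force: [1.0, -7.9, 4.7]
gripper_width: 0.582
grasp_force: 64.3
```

```bash
python3 mark.py
```

```text
t 59.0 p [0.4342 0.1024 0.1   ] th -2.3 | d 0.016 0.000 -0.000 wz 0.0000 F [ 1.  -7.9  4.7] grip 0.58 64.3
M [-1.82077052 -0.13366785 -0.01818843] tau6 0.7140985876321793
mark 19.0 175.1923076923077 58.54711538461538
```

The torque reached 2.4 N m with the mark staying at about 20°, so the knob is at its end stop and started part-wound. I'll set it firmly against the stop once more with a small turn, then release.

carry_out --moves '[0.016,0,0,0,0,0,0.016,0,0,0,0,0,0.016,0,0,0,0,0]' --gripper 0.75

```text
t: 59.4
tcp_pos: [0.4339, 0.1053, 0.0996]
tool_rot: [0.72, 0.694, -0.0, -0.0]
force: [0.8, -0.2, 0.3]
gripper_width: 0.747
grasp_force: 0.0
```

carry_out --moves '[0,0,0,0,0,0,0,0,0,0,0,0,0,0,0,0,0,0,0,0,0,0,0,0]' --gripper 0 --force 50

```text
t: 59.8
tcp_pos: [0.4344, 0.1054, 0.1002]
tool_rot: [0.72, 0.694, 0.0, 0.0]
force: [-0.6, -2.1, 5.1]
gripper_width: 0.589
grasp_force: 51.8
```

carry_out --moves '[0,0,0,0,0,0.007,0,0,0,0,0,0.014,0,0,0,0,0,0.02,0,0,0,0,0,0.02,0,0,0,0,0,0.02]'

```text
t: 60.3
tcp_pos: [0.4345, 0.1053, 0.1002]
tool_rot: [0.762, 0.647, 0.0, 0.0]
force: [2.4, -2.5, 5.0]
gripper_width: 0.582
grasp_force: 52.9
```

```bash
python3 mark.py
```

```text
t 60.3 p [0.4345 0.1053 0.1002] th -9.3 | d -0.013 0.000 0.002 wz 0.0000 F [ 2.4 -2.5  5. ] grip 0.58 52.9
M [-0.57782424 -0.44671502 -0.00396107] tau6 0.03953288309276104
mark 19.0 174.16346153846155 58.32644230769232
```

carry_out --moves '[0,0,0,0,0,0,0,0,0,0,0,0,0,0,0,0,0,0,0,0,-0.3,0,0,0,0,0,-0.7,0,0,0,0,0,-1,0,0,0,0,0,-1,0,0,0]' --gripper 0.9

```text
t: 61.05
tcp_pos: [0.4353, 0.1058, 0.2039]
tool_rot: [0.762, 0.647, 0.003, 0.001]
force: [0.2, 0.5, 0.3]
gripper_width: 0.904
grasp_force: 0.0
```

```bash
python3 mark.py
```

```text
t 61.0 p [0.4353 0.1058 0.2039] th -9.3 | d -0.019 -0.007 1.039 wz 0.0000 F [0.2 0.5 0.3] grip 0.90 0.0
M [ 0.02148335 -0.00509458  0.01211848] tau6 0.004865600494667888
mark 19.0 170.76538461538468 57.09951923076923
```

```bash
cat > m2.py <<'E'
from h import *
import sys
def unroll(d):
    im=cv2.cvtColor(d['img'],cv2.COLOR_RGB2BGR); mx=np.zeros((300,300),np.float32); my=mx.copy()
    for i in range(300):
        for j in range(300): mx[i,j],my[i,j]=proj(d,(.4343+(150-i)*.0002,.104+(150-j)*.0002,.044))
    return cv2.remap(im,mx,my,cv2.INTER_CUBIC)
if __name__=='__main__':
    for n in ('top0','t6','s6','s9','t9','s11','s12'):
        z=unroll(load(n)); p=cv2.warpPolar(z,(130,720),(150,150),130,0).astype(int)[:,40:105]
        s=np.minimum(p[...,0],p[...,1]).mean(1); s=np.convolve(np.r_[s[-6:],s,s[:6]],np.ones(13)/13,'valid'); print(n,s.argmax()/2,s.max().round(),np.median(s).round())
E
python3 m2.py
```

```text
Still running in the background as job /tmp/bash_jobs.1000/5055129c0930 (pid 3092). You'll get a notice when it ends.
```

```bash
kill -- -$(cat /tmp/bash_jobs.1000/5055129c0930/pid); cat /tmp/bash_jobs.1000/5055129c0930/stdout; sed -i 's/unroll(load(n))/unroll(dict(load(n)))/' m2.py; timeout 100 python3 m2.py
```

```text
top0 158.5 183.0 65.0
t6 158.5 185.0 65.0
s6 160.5 180.0 57.0
s9 160.5 180.0 57.0
t9 158.5 188.0 66.0
s11 322.5 111.0 57.0
s12 20.5 178.0 56.0
```

The first turn gave 162° and the second 58°, then the stop. With zero facing the front of the box, the stop belongs near the 20–24° mark. It now sits at 19°, so I'll do one clean centred turn to seat it against the stop.

carry_out --moves '[-0.019,-0.007,0.2,0,0,-0.0235,-0.019,-0.007,0.4,0,0,-0.047,-0.019,-0.007,0.5,0,0,-0.0705,-0.019,-0.007,0.5,0,0,-0.094,-0.019,-0.007,0.5,0,0,-0.1175,-0.019,-0.007,0.5,0,0,-0.141,-0.019,-0.007,0.5,0,0,-0.1645,-0.019,-0.007,0.5,0,0,-0.188,-0.019,-0.007,0.5,0,0,-0.188,-0.019,-0.007,0.5,0,0,-0.188]'

```text
t: 62.1
tcp_pos: [0.4327, 0.1036, 0.1489]
tool_rot: [0.275, 0.961, -0.0, -0.001]
force: [0.2, -0.4, 0.1]
gripper_width: 0.9
grasp_force: 0.0
```

```bash
python3 -c "
from h import *
go(.4344,.1042,.1005)"
```

```text
t 62.1 p [0.4327 0.1036 0.1489] th 58.1 | d -0.011 0.015 0.484 wz 0.0000 F [ 0.2 -0.4  0.1] grip 0.90 0.0
```

carry_out --moves '[-0.011,0.015,0.2,0,0,0,-0.011,0.015,0.4,0,0,0,-0.011,0.015,0.485,0,0,0,-0.011,0.015,0.485,0,0,0,-0.011,0.015,0.485,0,0,0]'

```text
t: 62.6
tcp_pos: [0.4349, 0.1044, 0.1019]
tool_rot: [0.274, 0.962, 0.0, 0.0]
force: [0.4, 0.4, 0.5]
gripper_width: 0.901
grasp_force: 0.0
```

carry_out --moves '[0,0,0,0,0,0,0,0,0,0,0,0,0,0,0,0,0,0,0,0,0,0,0,0,0,0,0,0,0,0]' --gripper 0 --force 30

```text
t: 63.1
tcp_pos: [0.435, 0.104, 0.1026]
tool_rot: [0.273, 0.962, -0.0, 0.001]
force: [-2.3, -3.4, 7.2]
gripper_width: 0.591
grasp_force: 30.4
```

carry_out --moves '[0,0,0,0,0,0.005,0,0,0,0,0,0.01,0,0,0,0,0,0.015,0,0,0,0,0,0.015,0,0,0,0,0,0.015]'

```text
t: 63.6
tcp_pos: [0.4353, 0.1038, 0.1025]
tool_rot: [0.318, 0.948, -0.0, 0.001]
force: [-2.0, -5.2, 6.5]
gripper_width: 0.593
grasp_force: 31.7
```

```bash
python3 mark.py
```

```text
t 63.6 p [0.4353 0.1038 0.1025] th 52.9 | d 0.009 -0.004 0.025 wz 0.0000 F [-2.  -5.2  6.5] grip 0.59 31.7
M [-1.08522746  0.34497592 -0.03587696] tau6 0.022500885534100235
mark 19.0 141.00576923076923 57.378846153846155
```

carry_out --moves '[0,0,0,0,0,0.005,0,0,0,0,0,0.01,0,0,0,0,0,0.015,0,0,0,0,0,0.015,0,0,0,0,0,0.015]'

```text
t: 64.15
tcp_pos: [0.4354, 0.1036, 0.1024]
tool_rot: [0.363, 0.932, -0.001, 0.001]
force: [0.2, -7.1, 4.1]
gripper_width: 0.593
grasp_force: 31.8
```

```bash
python3 mark.py
```

```text
t 64.2 p [0.4354 0.1036 0.1024] th 47.5 | d 0.010 -0.004 0.024 wz 0.0000 F [ 0.2 -7.1  4.1] grip 0.59 31.8
M [-1.43498381 -0.00887024  0.39717029] tau6 0.410001240670681
mark 20.0 173.7048076923077 57.85576923076924
```

carry_out --moves '[0,0,0,0,0,0.005,0,0,0,0,0,0.01,0,0,0,0,0,0.01]'

```text
t: 64.5
tcp_pos: [0.4354, 0.1034, 0.1024]
tool_rot: [0.392, 0.92, -0.001, 0.001]
force: [1.2, -8.4, 4.1]
gripper_width: 0.593
grasp_force: 31.9
```

```bash
python3 mark.py
```

```text
t 64.5 p [0.4354 0.1034 0.1024] th 43.8 | d 0.012 -0.004 0.024 wz 0.0000 F [ 1.2 -8.4  4.1] grip 0.59 31.9
M [-1.64081818 -0.11957522  0.03969085] tau6 0.4590963385999203
mark 20.5 177.21057692307693 57.8875
```

carry_out --moves '[0,0,0,0,0,0,0,0,0,0,0,0,0,0,0,0,0,0,0,0,-0.3,0,0,0,0,0,-0.7,0,0,0,0,0,-1,0,0,0,0,0,-1,0,0,0]' --gripper 0.9

```text
t: 65.25
tcp_pos: [0.4362, 0.1048, 0.2057]
tool_rot: [0.391, 0.92, 0.002, 0.003]
force: [0.0, 0.1, 0.2]
gripper_width: 0.898
grasp_force: 0.0
```

```bash
python3 mark.py
```

```text
t 65.2 p [0.4362 0.1048 0.2057] th 43.9 | d 0.008 -0.020 1.057 wz 0.0000 F [0.  0.1 0.2] grip 0.90 0.0
M [-0.00215442 -0.02267377  0.01869547] tau6 -0.001485412722104229
mark 20.5 173.7711538461539 57.05144230769231
```

The mark is at 20.5° and holds, the furthest it went under load. I'll do a quick final check and hand in.

```bash
python3 -c "
from h import *
d=snap('side','end'); e=load('s9'); P=cloud(d); Q=cloud(e)
f=lambda P:P[(abs(P[...,0]-.54)<.03)&(abs(P[...,1]-.115)<.04)&(abs(P[...,2]-.09)<.008)].mean(0)
print('handle',f(P),f(Q)); hubs(d); hubs(e); print(state()['t'])
print(arm.close_job())"
```

```text
handle [0.54248235 0.11185954 0.08830313] [0.54253666 0.11175039 0.08808854]
hub [376.6 103.5] 126 [0.5601 0.9745]
hub [492.9 143.7] 48 [0.8137 0.7843]
hub [380.3 151.8] 160 [0.5585 0.7476]
hub [585.6 149.3] 35 [1.0134 0.7621]
hub [575.4 154.2] 45 [0.9851 0.7415]
hub [412.5 162. ] 397 [0.6263 0.7067]
hub [586.8 159.9] 37 [1.0029 0.7189]
hub [369.8 164.3] 36 [0.5334 0.6966]
hub [377.3 165.8] 32 [0.5495 0.6908]
hub [500.5 182.3] 47 [0.8007 0.6318]
hub [409.5 194.7] 159 [0.6095 0.5858]
hub [419.4 189.5] 43 [0.6312 0.604 ]
hub [445.3 197. ] 58 [0.6806 0.5786]
hub [456.7 200.7] 31 [0.7014 0.5666]
hub [170.9 202.8] 74 [0.1313 0.5523]
hub [158.7 209.8] 30 [0.1121 0.5288]
hub [489.5 210.6] 31 [0.7604 0.5349]
hub [230.  237.9] 386 [0.2652 0.4446]
hub [109.5 240.9] 393 [0.0424 0.4326]
hub [378.7 244.6] 225 [0.5403 0.4298]
hub [511.4 237.8] 27 [0.7854 0.4527]
hub [199.1 242.9] 30 [0.2101 0.4295]
hub [272.6 255.7] 190 [0.349 0.396]
hub [209.3 252.4] 65 [0.2335 0.4033]
hub [265.3 265.6] 38 [0.3383 0.3698]
hub [461.4 265.7] 44 [0.6822 0.3748]
hub [280.8 279.4] 31 [0.3683 0.3351]
hub [355.9 297.5] 
[... 1172 characters left out ...]
ub [357.7 292.8] 27 [0.4996 0.3049]
hub [305.3 326.2] 55 [0.4153 0.2291]
hub [594.5 325.4] 105 [0.8697 0.2393]
hub [628.5 334.2] 385 [0.916 0.222]
hub [582.6 333.9] 79 [0.8458 0.2212]
hub [343.8 342.2] 51 [0.4761 0.1975]
hub [512.1 411.8] 101 [0.7073 0.0778]
hub [353.4 435.3] 33 [0.4885 0.0365]
hub [528.8 435.4] 32 [0.7216 0.0416]
hub [335.1 439.3] 85 [0.4641 0.0299]
hub [320.6 446.9] 244 [0.4451 0.0184]
hub [353.1 455.3] 99 [0.4876 0.0072]
hub [346.  466.1] 174 [ 0.4783 -0.0081]
hub [362.4 474.7] 184 [ 0.499  -0.0194]
hub [481.4 473.6] 249 [ 0.6493 -0.0144]
hub [552.3 469.6] 49 [ 0.7399 -0.0068]
hub [439.5 474.8] 51 [ 0.5964 -0.0172]
65.35
the job is handed in; nothing more can be done
None
```

Job handed in at 65 s: the three straight nozzles are in the box, the two bent ones are in the bowl, the lid is shut behind its bumps, and the timer is wound to where it would turn no further — about 220° in two turns, not the full 300°, so I take it to have started part-wound.

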